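# Load the sloped spray rack with moulded brackets and fit its splash gate

### The arm

A 6-joint arm with a two-finger parallel gripper is mounted at the origin on the work surface. World frame = base frame: x ahead of the robot, y to its left, z up, the work surface at z = 0. Lengths are in mm, angles in rad, forces in N, time in s.
With the tool pointing down it reaches from about 300 to 875 mm from the base axis. Payload 4.2 kg.
Tool frame: the origin (TCP) lies at the centre of the arm's flange, where the gripper is bolted on; the fingertips stand 173 mm ahead of it and the grasp point (between the pads) lies 155 mm ahead of it (ctrl.tip_extent is the distance from the TCP to the fingertips, in mm); z points along the fingers, y is the line along which they close (so a half turn about z gives the same grasp; the last joint's range is limited). The gripper opens to 85 mm and grips with 20 to 120 N. Pads are 22 mm wide; open, the fingers measure 114 mm over their backs; the gripper's body (76 mm by 85 mm) begins 54 mm behind the grasp point. The pads swing forward as they close: fully open they stand 13 mm farther back than shut.
Start: joints at [-1.323, 0.32, 1.565, -0, 1.257, -0.02], TCP at [152.149, -554.503, 404.738] pointing down, gripper open.
Joint ranges: [-3.11, 3.11], [-0.84, 2.01], [0.21, 2.61], [-1.34, 4.49], [0.05, 2.63], [-2.56, 2.56]. Speed limits (rad/s): [2.57, 2.57, 3.14, 3.14, 3.14, 3.14].

### API

Orientations are given as a unit quaternion [x, y, z, w].
In Python, from workcell import ctrl gives the robot as it stands.
- The arm moves only by the shell command python3 -m jog 'ROWS' [FORCE]. ROWS is JSON, a list that holds one entry, the list of rows, each a list of 7 numbers: the shift along the tool's x, y, z in units of 0.2 m (1.0 is 0.2 m), then the turn, a rotation vector about the tool's x, y, z in units of pi rad (1.0 is pi rad), then the closure, from 0 (fully open) to 1 (shut). A call has 1 to 20 rows; each row is the pose to reach, as a shift and turn from the pose commanded when the call began, along the tool's axes at that moment, turning the shorter way round; what a row does not reach only later rows make up. A row lasts 1/8 s, in which the tool goes at most 62.5 mm and 10.7 degrees, less where a joint would pass 70% of its speed; a pose out of reach is approached as far as the arm can. A call with a number of a shift or a turn outside -1 to 1 is refused whole. A call with a gripper value outside its range is refused whole. The fingers move at their own pace and stop on an object; FORCE is the grip in N (left out, the last holds). Time passes only in rows, so rows that repeat a pose let the fingers close. It gives the time, the measured TCP pose, the force, the opening and the grip force at its end, in the units of the state.
- ctrl.observe(): the state, without advancing time (a new reading comes with each control period).
- ctrl.camera(name): name is "scene" or "top"; returns (picture, depth): 400x640x3 uint8, red, green, blue; 400x640 float32, mm along the optical axis (not along the pixel's ray), 0 where there is no reading.
- ctrl.camera_params(name): a dict with "fx", "fy", "cx", "cy" (pixels), "extrinsics" (4x4, takes a point from world to camera coordinates). Camera axes: x right, y down, z forward; pixel columns grow to the right and rows downward; lengths in mm; the calibration is good to about 2 mm. A picture is of the moment at which its call begins. camera_params takes no time and is no camera call.
- ctrl.hand_in(): hands the job in; it is judged then, once.
The state is a dict: "t": time; "joint_positions": joint angles; "qvel": joint speeds; "joint_torque": joint torques, N m; "tool_pos": TCP position; "orientation": TCP orientation; "ft_force": force on the tool from outside, world axes, zero at the start; "moment": the same for the moment, N m; "gripper_width": finger opening in mm; "grasp_force": force on a finger pad.
Only numpy, scipy, OpenCV 4.12 (cv2) and the standard library are available. Lean on these libraries where they do the work, as an engineer would, in place of code of your own. Each camera call takes 0.05 s, during which the arm holds its last target. There are 200 camera calls.

### The job

Hang every white wall bracket lying on the bench on the sloped spray rack, one to a stud: press the large end of its keyhole over the stud head and slide it down the slope until it is locked fully home, hanging straight. Lift the splash gate out of its holder and lower it onto the two hinge pins at the rack's left end until both knuckles are fully home. When all that is in place, take the overcap off the spray can, press the can's sprung cap all the way down, let it spring back up and put the overcap back squarely on the can, leaving the other things on the bench alone.

Things in the scene. Friction and masses are not known exactly. Their poses are not given: they have to be found in the camera images.
- bracket1_grip (a point): White moulded wall bracket (may be absent: None), all alike: plate 100 x 76 x 6 mm with a grip block 34 mm along x, 24 along y, 44 tall on its front face, near its lower end. x runs along the plate to its top end, y across, z out of the front face (up at the start). This point: the block's centre, 28 mm above the plate's back face, 22 above its front face, 21 from its lower end.
- bracket1_slot (a point): Bracket 1's lock point: centre of the closed end of its keyhole slot, on the plate's back face (x +63, z -28 mm from its grip point, same axes). The keyhole goes through the plate: slot 12 mm wide, its edge 6 mm above this point, running down (-x) into the large end, an octagon 25 mm across flats centred 24 mm in -x from this point.
- bracket2_grip (a point): White moulded wall bracket (may be absent: None), all alike: plate 100 x 76 x 6 mm with a grip block 34 mm along x, 24 along y, 44 tall on its front face, near its lower end. x runs along the plate to its top end, y across, z out of the front face (up at the start). This point: the block's centre, 28 mm above the plate's back face, 22 above its front face, 21 from its lower end.
- bracket2_slot (a point): Bracket 2's lock point: centre of the closed end of its keyhole slot, on the plate's back face (x +63, z -28 mm from its grip point, same axes). The keyhole goes through the plate: slot 12 mm wide, its edge 6 mm above this point, running down (-x) into the large end, an octagon 25 mm across flats centred 24 mm in -x from this point.
- bracket3_grip (a point): White moulded wall bracket (may be absent: None), all alike: plate 100 x 76 x 6 mm with a grip block 34 mm along x, 24 along y, 44 tall on its front face, near its lower end. x runs along the plate to its top end, y across, z out of the front face (up at the start). This point: the block's centre, 28 mm above the plate's back face, 22 above its front face, 21 from its lower end.
- bracket3_slot (a point): Bracket 3's lock point: centre of the closed end of its keyhole slot, on the plate's back face (x +63, z -28 mm from its grip point, same axes). The keyhole goes through the plate: slot 12 mm wide, its edge 6 mm above this point, running down (-x) into the large end, an octagon 25 mm across flats centred 24 mm in -x from this point.
- stud1 (a point): Right stud (as the robot sees it) of the rack's sloped panel: its foot, on the panel. Shank 8 mm diameter; round head 18 mm, underside 9 and top 14 mm off the panel. x up the slope (panel 25 degrees from level, facing the robot), y left along the studs (pitch 90 mm), z out of the panel, along the stud. A bracket's plate has 3 mm of play under the head. Panel reaches 45 mm above, 135 mm below the stud.
- stud2 (a point): Middle stud (as the robot sees it) of the rack's sloped panel: its foot, on the panel. Shank 8 mm diameter; round head 18 mm, underside 9 and top 14 mm off the panel. x up the slope (panel 25 degrees from level, facing the robot), y left along the studs (pitch 90 mm), z out of the panel, along the stud. A bracket's plate has 3 mm of play under the head. Panel reaches 45 mm above, 135 mm below the stud.
- stud3 (a point): Left stud (as the robot sees it) of the rack's sloped panel: its foot, on the panel. Shank 8 mm diameter; round head 18 mm, underside 9 and top 14 mm off the panel. x up the slope (panel 25 degrees from level, facing the robot), y left along the studs (pitch 90 mm), z out of the panel, along the stud. A bracket's plate has 3 mm of play under the head. Panel reaches 45 mm above, 135 mm below the stud.
- gate_grip (a point): Splash gate: grey panel 150 x 8 x 120 mm upright in a green grooved holder (walls 45 mm high; lifts straight out), black grip bar on its top edge, two knuckles one above the other beyond its +x end. x along the panel to the knuckles, y through it, z up. This point: centre of the grip bar (60 mm along x, 14 thick, top 17 above), 135 mm over the bottom edge, 84 mm in -x from the knuckle axis, near the mass centre.
- knuckle_lower (a point): Centre of the bottom mouth of the gate's lower knuckle, an aluminium tube 25 mm long, outside diameter 24, bore 16 mm, axis along z; 20 mm over the gate's bottom edge. Gate axes.
- knuckle_upper (a point): Centre of the bottom mouth of the gate's upper knuckle, like the lower one and 70 mm above it. Gate axes.
- pin_lower (a point): Foot of the lower hinge pin at the rack's left end: upright, 12 mm diameter, 19 mm tall, tapered tip, standing on an arm 22 mm wide and 8 thick. The arms come from a post 22 mm square, 135 mm tall, centred 42 mm in +x from the pins. Rack axes: x level, away from the robot, y left along the rack, z up. A gate with its x along the rack's x reaches from the pins towards the robot and clears everything.
- pin_upper (a point): Foot of the upper hinge pin, like the lower one and 70 mm straight above it. The upper arm's underside is 62 mm above the lower pin's foot: bring the gate in level from the robot's side (-x) with its knuckles a few mm above the pin tips, then lower it. Rack axes.
- overcap_center (a point): Centre (half-way up) of the loose protective overcap: grey plastic cup upside down, 52 mm outside diameter, 60 mm tall, bore 45 mm, open below, closed on top; at the start it sits over the spray can's black cap on the can's shoulder. z up. Not stuck: lifts straight off (at least 60 mm up).
- overcap_foot (a point): Centre of the overcap's open bottom rim, 30 mm below its centre.
- can_shoulder (a point): Centre of the flat round shoulder (66 mm diameter, 140 mm above the bench) of the fixed upright spray can, on which the overcap's rim rests, round a boss 38 mm in diameter and 5 mm high. z up.
- cap_top (a point): Centre of the top of the spray can's sprung black cap (30 mm diameter), 190 mm above the bench, under the overcap at the start; moves with the cap. z up.
- spray_cap (a joint): Travel of the spray can's sprung cap in m: 0 up, 0.007 fully down; moves straight down, about 3 N to start and 9 N at the bottom.
- tape_roll: yellow roll of tape, 100 mm across and 48 mm high, beyond the gate holder; origin under its centre. Bystander.
- housing: white tapered moulded housing, 150 mm across at the foot and 150 mm high, at the far right; origin under its centre. Bystander.
Not all that is in view belongs to the job. Leave any black or blue look-alike of the part that bears bracket2_grip alone. Of the things shaped like the part that bears overcap_center, the grey one is meant.

How it is judged (in metres and radians):
On the way, in this order (a step that is already met when the one before it is completed fails the run):
1. every bracket is locked on a stud and the gate is on both hinge pins (((distance between bracket1_slot and stud1 below 0.007 m and x of bracket1_grip in the frame of stud1 below -0.04 m and angle between the x axis of bracket1_slot and the x axis of stud1, either way round below 0.2 rad) or (distance between bracket1_slot and stud2 below 0.007 m and x of bracket1_grip in the frame of stud2 below -0.04 m and angle between the x axis of bracket1_slot and the x axis of stud2, either way round below 0.2 rad) or (distance between bracket1_slot and stud3 below 0.007 m and x of bracket1_grip in the frame of stud3 below -0.04 m and angle between the x axis of bracket1_slot and the x axis of stud3, either way round below 0.2 rad)) and ((distance between bracket2_slot and stud1 below 0.007 m and x of bracket2_grip in the frame of stud1 below -0.04 m and angle between the x axis of bracket2_slot and the x axis of stud1, either way round below 0.2 rad) or (distance between bracket2_slot and stud2 below 0.007 m and x of bracket2_grip in the frame of stud2 below -0.04 m and angle between the x axis of bracket2_slot and the x axis of stud2, either way round below 0.2 rad) or (distance between bracket2_slot and stud3 below 0.007 m and x of bracket2_grip in the frame of stud3 below -0.04 m and angle between the x axis of bracket2_slot and the x axis of stud3, either way round below 0.2 rad)) and ((distance between bracket3_slot and stud1 below 0.007 m and x of bracket3_grip in the frame of stud1 below -0.04 m and angle between the x axis of bracket3_slot and the x axis of stud1, either way round below 0.2 rad) or (distance between bracket3_slot and stud2 below 0.007 m and x of bracket3_grip in the frame of stud2 below -0.04 m and angle between the x axis of bracket3_slot and the x axis of stud2, either way round below 0.2 rad) or (distance between bracket3_slot and stud3 below 0.007 m and x of bracket3_grip in the frame of stud3 below -0.04 m and angle between the x axis of bracket3_slot and the x axis of stud3, either way round below 0.2 rad)) and distance between knuckle_lower and pin_lower below 0.007 m and distance between knuckle_upper and pin_upper below 0.007 m), for 0.2 s.
2. the spray cap is pressed down (value of joint spray_cap above 0.005 m), for 0.05 s.
At the end, for the whole second after the job is handed in: Every bracket present hangs locked (slot end within 7 mm of a stud's foot, top end up the slope, straight within 0.2 rad), both knuckles within 7 mm of their pins' feet, cap up within 1.5 mm, overcap rim within 7 mm of the can's shoulder and 0.1 rad of upright; all let go (all of step 1 and value of joint spray_cap below 0.0015 m and distance between overcap_foot and can_shoulder below 0.007 m and angle between overcap_foot's own z axis and vertical below 0.1 rad); the robot touches nothing.
It fails at once if the tape roll is shoved away (distance of tape_roll from where it was at the start of the episode above 0.03 m).
It fails at once if the housing is shoved away (distance of housing from where it was at the start of the episode above 0.03 m).
Of bracket1, bracket2, bracket3 only 2 to 3 are there at a start; the rules pass over those that are not, and their reading is None.
At some moment in a run one of bracket1, bracket2, bracket3 may be knocked a few centimetres aside while the robot is not near it.
It also fails if it takes over 210 s, if anything falls off the work surface, if the arm or the gripper's body presses on something with over 40 N, if the wrist force passes 120 N, or if a joint passes its speed limit or range.

## Working session

There is one attempt and no reset: what is moved stays moved. The work goes in short steps, Python scripts to look and compute and a shell command to move; the robot and the scene stay as the last step left them, time stands still between calls to the robot, and variables do not carry over. Pictures are saved under pics/ and viewed, at most 14 in all, crops included, and the job is handed in when it is done.

```bash
ls; mkdir -p pics
cat > h.py <<'E'
import numpy as np, cv2
from workcell import ctrl
from scipy.spatial.transform import Rotation as R
def cam(n):
    p,d=ctrl.camera(n); return p,d,ctrl.camera_params(n)
def cloud(d,P):
    v,u=np.mgrid[:d.shape[0],:d.shape[1]]
    c=np.stack([(u-P['cx'])/P['fx']*d,(v-P['cy'])/P['fy']*d,d],-1)
    E=np.array(P['extrinsics']); return (c-E[:3,3])@E[:3,:3]
def save(n,p): cv2.imwrite('pics/'+n,p[...,::-1])
E
python3 - <<'E'
from h import *
o=ctrl.observe(); print(o['t'],o['tool_pos'],o['orientation'],o['gripper_width'])
for n in('scene','top'):
    p,d,P=cam(n); save(n+'0.png',p); np.savez(n+'0.npz',p=p,d=d); print(n,P['fx'],P['cx'],P['cy'],np.round(P['extrinsics'],3).tolist(), (d==0).mean())
E
```

```text
pics
0.0 [ 152.13100275 -554.35095442  403.85097031] [ 9.91047562e-01  1.33506314e-01 -9.44344914e-05 -8.86488578e-04] 85.55014768860411
scene 406.1100161460598 318.4493585166982 206.45508963085203 [[0.337, 0.941, -0.013, -105.864], [0.792, -0.291, -0.537, -336.022], [-0.509, 0.171, -0.844, 1765.835], [0.0, 0.0, 0.0, 1.0]] 0.0042421875
top 514.4335258770353 328.00833601648213 202.6957424891081 [[0.018, -1.0, -0.021, -43.74], [-0.995, -0.016, -0.096, 499.836], [0.096, 0.023, -0.995, 1726.454], [0.0, 0.0, 0.0, 1.0]] 0.0041640625
```

View pics/scene0.png

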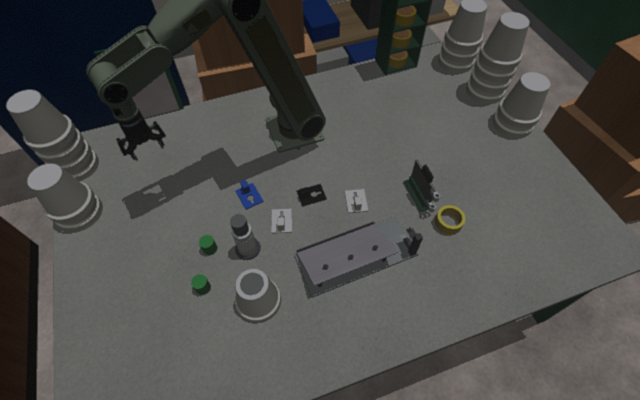

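View pics/top0.png

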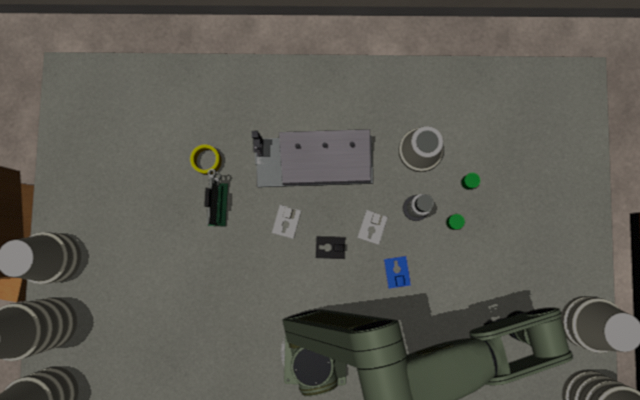

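Two white brackets sit at top-view (286,221) and (373,227). The black one (331,247) and blue one (397,272) are look-alikes, so I leave them. The grey overcap is on the can at (423,203); the green caps at (471,181) and (456,222) are not meant. I'll confirm this in an enlarged crop.

Run:
```python
from h import *
for n,(x0,y0,x1,y1) in {'top':(185,120,485,290),'scene':(190,150,480,325)}.items():
    z=np.load(n+'0.npz'); s=800/(x1-x0)
    c=cv2.resize(z['p'][y0:y1,x0:x1],None,fx=s,fy=s,interpolation=cv2.INTER_CUBIC)
    c=np.clip(c.astype(float)*1.5,0,255).astype(np.uint8); save(n+'c.png',c[:600,:800])
    W=cloud(z['d'],ctrl.camera_params(n))
    pts={'top':[(300,300),(285,215),(276,230),(367,220),(383,222),(379,221),(360,235),(298,146),(325,145),(352,145),(320,160),(320,180),(423,203),(216,185),(213,200),(268,170)],
     'scene':[(355,215),(350,210),(281,231),(275,225),(325,267),(351,257),(375,247),(340,270),(238,221),(422,180)]}[n]
    for u,v in pts: print(n,u,v,np.round(W[v,u],1))
```

```text
top 300 300 [170.   54.2   1.2]
top 285 215 [454.4 107.6  48.5]
top 276 230 [4.056e+02 1.424e+02 2.000e-01]
top 367 220 [ 4.453e+02 -1.696e+02  2.000e-01]
top 383 222 [ 439.6 -224.8   -4.6]
top 379 221 [ 442.3 -210.4    3.7]
top 360 235 [ 393.2 -145.9    8.6]
top 298 146 [680.3  65.7  94.3]
top 325 145 [685.9 -23.3  89.1]
top 352 145 [ 685.8 -112.5   95.2]
top 320 160 [640.8  -6.6  59.3]
top 320 180 [576.7  -6.8  32.5]
top 423 203 [ 487.  -328.4  201.6]
top 216 185 [550.  339.8  65.7]
top 213 200 [495.9 339.  101.3]
top 268 170 [612.1 174.7  10.1]
scene 355 215 [493.5  81.9  -2.4]
scene 350 210 [473.8  68.9  10.8]
scene 281 231 [ 472.6 -201.6   14.1]
scene 275 225 [ 437.7 -214.7    8.5]
scene 325 267 [ 694.7 -112.7   95.4]
scene 351 257 [691.5 -20.9  97.5]
scene 375 247 [686.9  66.2 101.8]
scene 340 270 [720.7 -70.9  94.6]
scene 238 221 [ 496.5 -333.4  201.3]
scene 422 180 [490.9 342.9  93.7]
```

View pics/topc.png

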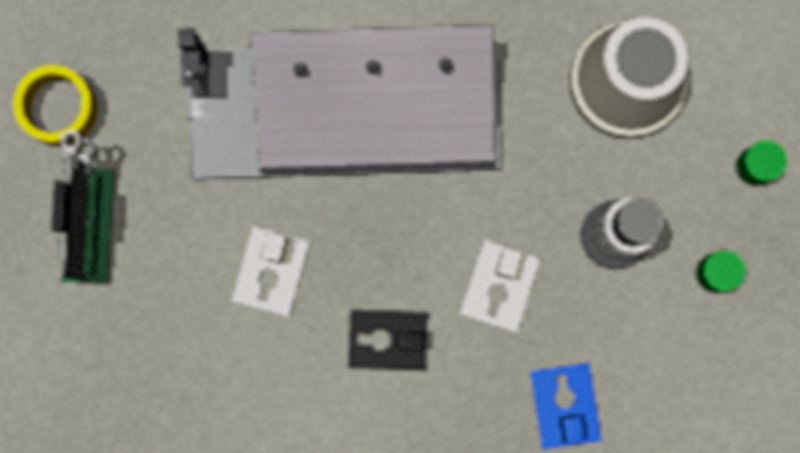

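View pics/scenec.png

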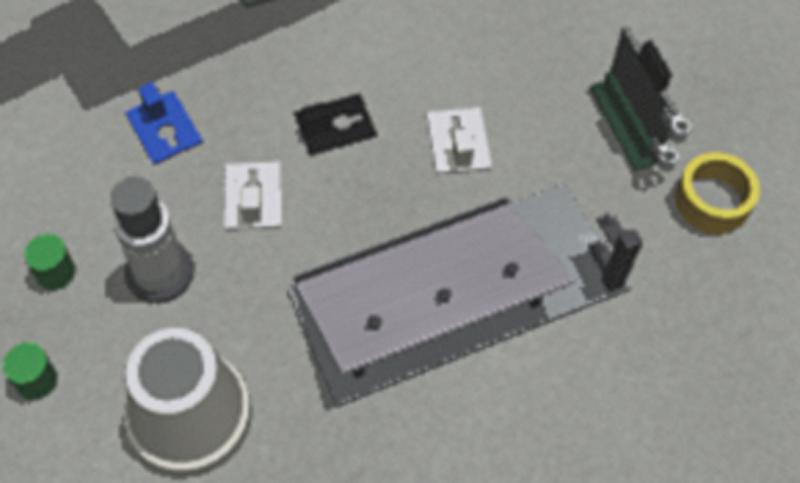

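The crops confirm it: two white brackets, each with its block on the far side and its slot pointing at the robot. The gate stands in its green holder at crop (90,220), and the pins' post is at crop (190,60). Next I fit these precisely.

```bash
cat >> h.py <<'E'
def ray(P,uv,z):
    E=np.array(P['extrinsics']); Rm,t=E[:3,:3],E[:3,3]; C=-Rm.T@t
    uv=np.atleast_2d(uv).astype(float)
    d=np.c_[(uv[:,0]-P['cx'])/P['fx'],(uv[:,1]-P['cy'])/P['fy'],np.ones(len(uv))]@Rm
    return C+d*((z-C[2])/d[:,2])[:,None]
def proj(P,X):
    E=np.array(P['extrinsics']); c=np.atleast_2d(X)@E[:3,:3].T+E[:3,3]
    return np.c_[c[:,0]/c[:,2]*P['fx']+P['cx'],c[:,1]/c[:,2]*P['fy']+P['cy']]
def tri(uvs):
    A=[];b=[]
    for n,uv in uvs.items():
        P=ctrl.camera_params(n); E=np.array(P['extrinsics']); C=-E[:3,:3].T@E[:3,3]
        d=ray(P,uv,0)[0]-C; d/=np.linalg.norm(d); M=np.eye(3)-np.outer(d,d); A.append(M); b.append(M@C)
    X=np.linalg.solve(sum(A),sum(b)); return X,[np.linalg.norm(A[i]@X-b[i]) for i in range(len(A))]
E
python3 - <<'E'
from h import *
D={}
for n in('top','scene'):
    z=np.load(n+'0.npz'); p,d=z['p'],z['d']; P=ctrl.camera_params(n); W=cloud(d,P)
    E=np.array(P['extrinsics']); print(n,'C',np.round(-E[:3,:3].T@E[:3,3]))
    hsv=cv2.cvtColor(p,cv2.COLOR_RGB2HSV)
    reg=lambda x0,x1,y0,y1:(W[...,0]>x0)&(W[...,0]<x1)&(W[...,1]>y0)&(W[...,1]<y1)
    g=p.min(-1).astype(int)
    for nm,r in(('A',reg(370,530,40,170)),('B',reg(370,530,-270,-130))):
        m=((g>145)&r).astype(np.uint8)
        k,l,s,c=cv2.connectedComponentsWithStats(m); i=1+np.argmax(s[1:,4]); m=(l==i).astype(np.uint8)
        cn=max(cv2.findContours(m,0,1)[0],key=cv2.contourArea)[:,0]
        w=ray(P,cn,6)[:,:2].astype(np.float32); (cx,cy),(a,b),an=cv2.minAreaRect(w)
        box=cv2.boxPoints(((cx,cy),(a,b),an)); e=box[1]-box[0]; f=box[2]-box[1]
        L=e if np.linalg.norm(e)>np.linalg.norm(f) else f
        print(n,nm,s[i,4],'c',round(cx,1),round(cy,1),'dims',round(a,1),round(b,1),'yaw',round(np.degrees(np.arctan2(L[1],L[0])),2))
    # studs
    m=((p.max(-1)<95)&reg(655,735,-150,120)&(W[...,2]>60)).astype(np.uint8)
    k,l,s,c=cv2.connectedComponentsWithStats(m)
    for i in range(1,k):
        if s[i,4]>5: print(n,'stud?',s[i],np.round(c[i],2), np.round(np.median(W[l==i],0),1))
    # panel plane
    r=reg(560,720,-130,90)&(W[...,2]>15)&(p.max(-1)>100)
    Q=W[r]; 
    for _ in range(3):
        A=np.c_[Q[:,:2],np.ones(len(Q))]; k_=np.linalg.lstsq(A,Q[:,2],rcond=None)[0]; res=Q[:,2]-A@k_; Q=Q[abs(res)<2*res.std()]
    print('plane',k_,'slope',np.degrees(np.arctan(np.hypot(*k_[:2]))),'dir',np.degrees(np.arctan2(k_[1],k_[0])),res.std())
    # overcap top
    m=(reg(440,540,-390,-270)&(W[...,2]>190)); v,u=np.nonzero(m); print('cap',len(u),np.round(np.median(W[m],0),1),np.round([W[m][:,j].mean() for j in range(3)],1), 'uv',u.mean(),v.mean())
E
```

```text
top C [ 332.  -76. 1765.]Traceback (most recent call last):
  File "<stdin>", line 11, in <module>
    return _wrapfunc(a, 'argmax', axis=axis, out=out, **kwds)
    return bound(*args, **kwds)
ValueError: attempt to get argmax of an empty sequence
```

```bash
cat > meas.py <<'E'
from h import *
for n in('top','scene'):
    z=np.load(n+'0.npz'); p,d=z['p'],z['d']; P=ctrl.camera_params(n); W=cloud(d,P)
    reg=lambda x0,x1,y0,y1:(W[...,0]>x0)&(W[...,0]<x1)&(W[...,1]>y0)&(W[...,1]<y1)
    g=p.min(-1).astype(int)
    for nm,r in(('A',reg(370,530,40,170)),('B',reg(370,530,-270,-130))):
        t,_=cv2.threshold(g[r].astype(np.uint8),0,255,cv2.THRESH_OTSU)
        m=((g>t+5)&r).astype(np.uint8)
        k,l,s,c=cv2.connectedComponentsWithStats(m); i=1+np.argmax(s[1:,4]); m=(l==i).astype(np.uint8)
        cn=max(cv2.findContours(m,0,1)[0],key=cv2.contourArea)[:,0]
        w=ray(P,cn,6)[:,:2].astype(np.float32); (cx,cy),(a,b),an=cv2.minAreaRect(w)
        box=cv2.boxPoints(((cx,cy),(a,b),an)); e=box[1]-box[0]; f=box[2]-box[1]
        L=e if np.linalg.norm(e)>np.linalg.norm(f) else f
        print(n,nm,'thr',t,s[i,4],'c',round(cx,1),round(cy,1),'dims',round(a,1),round(b,1),'yaw',round(np.degrees(np.arctan2(L[1],L[0])),2))
    t,_=cv2.threshold(g[reg(655,735,-150,90)].astype(np.uint8),0,255,cv2.THRESH_OTSU)
    m=((g<t-10)&reg(655,735,-150,120)&(W[...,2]>60)).astype(np.uint8)
    k,l,s,c=cv2.connectedComponentsWithStats(m)
    for i in range(1,k):
        if s[i,4]>5: print(n,'stud?',t,s[i],np.round(c[i],2), np.round(np.median(W[l==i],0),1))
    Q=W[reg(570,720,-120,80)&(W[...,2]>15)]
    for _ in range(3):
        A=np.c_[Q[:,:2],np.ones(len(Q))]; k_=np.linalg.lstsq(A,Q[:,2],rcond=None)[0]; res=Q[:,2]-A@k_; Q=Q[abs(res)<2*res.std()]
    print('plane',k_,'slope',np.degrees(np.arctan(np.hypot(*k_[:2]))),'dir',np.degrees(np.arctan2(k_[1],k_[0])),res.std())
    m=(reg(440,540,-390,-270)&(W[...,2]>190)); v,u=np.nonzero(m); print('cap',len(u),np.round(np.median(W[m],0),1),np.round(ray(P,[[u.mean(),v.mean()]],200),1))
E
python3 meas.py
```

```text
top A thr 113.0 484 c 436.3 108.7 dims 73.8 98.9 yaw -14.17
top B thr 113.0 490 c 422.0 -186.9 dims 74.8 99.0 yaw -16.79
top stud? 76.0 [323 143   5   5  21] [325.05 145.19] [683.7 -23.5  94.4]
top stud? 76.0 [350 142   5   6  22] [352.  144.5] [ 687.7 -112.5   94.7]
top stud? 76.0 [295 144   6   5  22] [297.73 146.14] [680.4  65.6  94.3]
plane [ 4.67471280e-01  1.91047007e-02 -2.38572379e+02] slope 25.073084191788098 dir 2.340271929564035 3.819593206569477
cap 230 [ 490.2 -335.1  199.6] [[ 489.9 -335.4  200. ]]
scene A thr 116.0 319 c 436.3 109.3 dims 74.1 98.9 yaw -13.89
scene B thr 117.0 342 c 423.0 -186.0 dims 73.5 96.6 yaw -18.63
scene stud? 75.0 [372 245   6   6  24] [374.46 247.71] [686.   65.8  94.7]
scene stud? 75.0 [348 255   5   5  22] [350.   257.05] [689.9 -23.4  95.6]
scene stud? 75.0 [323 265   5   5  23] [325. 267.] [ 694.2 -112.7   95.4]
plane [ 4.63130415e-01  2.19668644e-02 -2.36228387e+02] slope 24.874847927207764 dir 2.7155764570702825 2.134016418533964
cap 200 [ 494.3 -333.9  198.8] [[ 495.1 -334.   200. ]]
```

Run:
```python
from h import *
T={'1':((352,144.5),(325,267)),'2':((325.05,145.19),(350,257.05)),'3':((297.73,146.14),(374.46,247.71))}
for k,(a,b) in T.items():
    X,e=tri({'top':a,'scene':b}); print('stud',k,np.round(X,1),np.round(e,1))
for n in('top','scene'):
    z=np.load(n+'0.npz'); p,d=z['p'],z['d']; P=ctrl.camera_params(n); W=cloud(d,P)
    reg=lambda x0,x1,y0,y1:(W[...,0]>x0)&(W[...,0]<x1)&(W[...,1]>y0)&(W[...,1]<y1)
    m=reg(400,640,280,420)&(W[...,2]>60); print(n,'gate n',m.sum(),'z',np.percentile(W[m][:,2],[5,50,90,99]))
    for lo,hi in((145,175),(125,145),(105,125)):
        q=W[m&(W[...,2]>lo)&(W[...,2]<hi)]
        if len(q)>8:
            c=q.mean(0); u,s,v=np.linalg.svd(q[:,:2]-c[:2]); print(lo,len(q),np.round(c,1),'yaw',round(np.degrees(np.arctan2(v[0,1],v[0,0])),1),'ext',np.round(np.ptp((q[:,:2]-c[:2])@v.T,axis=0),1))
    for nm,(x0,y0,x1,y1) in ({'gate':(195,165,245,230),'pin':(240,120,290,170)} if n=='top' else {'gate':(390,150,460,220),'pin':(380,210,440,280)}).items():
        s=8; c=cv2.resize(p[y0:y1,x0:x1],None,fx=s,fy=s,interpolation=cv2.INTER_CUBIC)
        c=np.clip(c.astype(float)*2.2+10,0,255).astype(np.uint8); cv2.imwrite(f'/tmp/{n}_{nm}.png',c[...,::-1])
def lay(fs):
    im=[cv2.resize(cv2.imread(f),(400,400)) for f in fs]; return np.hstack(im)
for nm in('gate','pin'):
    a,b=[cv2.imread(f'/tmp/{n}_{nm}.png') for n in('top','scene')]; print(nm,a.shape,b.shape)
    H=max(a.shape[0],b.shape[0]); f=lambda i:cv2.copyMakeBorder(i,0,H-i.shape[0],0,0,0)
    o=np.hstack([f(a),f(b)]); s=min(800/o.shape[1],600/o.shape[0],1); cv2.imwrite(f'pics/{nm}1.png',cv2.resize(o,None,fx=s,fy=s)); print(s)
```

```text
stud 1 [ 690.  -111.9   84.6] [0.9 0.9]
stud 2 [686.  -22.6  87.2] [0.9 0.9]
stud 3 [681.7  67.8  85.8] [0.5 0.5]
top gate n 471 z [ 66.03745652 121.0160075  160.075077   167.96477033]
145 104 [499.4 342.6 159.1] yaw 179.0 ext [57.6 16.7]
125 100 [503.9 341.6 131. ] yaw 177.9 ext [174.9  19.5]
105 109 [518.1 341.2 116.3] yaw 178.8 ext [176.4  24.6]
scene gate n 551 z [ 65.21893957 113.94617521 158.85435828 164.57793935]
145 93 [505.1 343.2 157.8] yaw -1.0 ext [62.4 16.6]
125 99 [507.  342.7 132. ] yaw -1.6 ext [177.5  20.9]
105 142 [527.4 342.5 115.9] yaw -0.6 ext [181.5  26.9]
gate (520, 400, 3) (560, 560, 3)
0.8333333333333334
pin (400, 400, 3) (560, 480, 3)
0.9090909090909091
```

View pics/gate1.png

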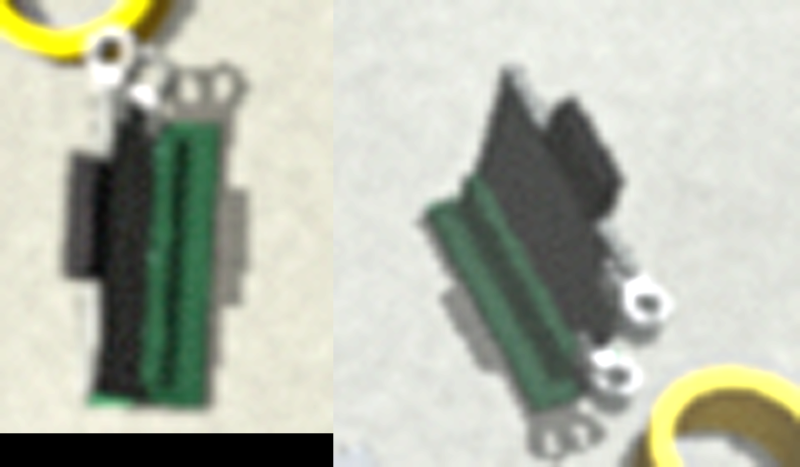

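View pics/pin1.png

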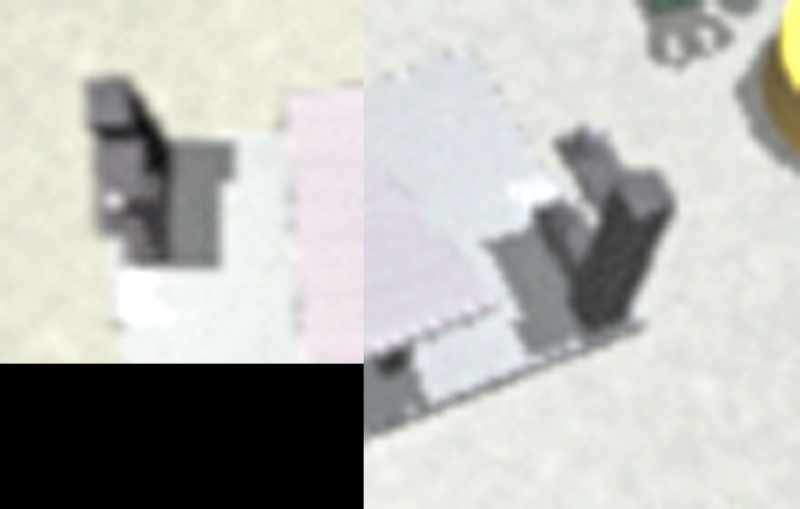

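The gate is upright: bar top near z 159, yaw about -1°, upper knuckle at crop (110,48). The pin picture shows the post top at crop (110,100) and a bright upper pin tip at crop (112,198), with the arm reaching toward the robot. I'll measure the post, arm and pin in rack axes, and the knuckles too.

Run:
```python
from h import *
th=np.radians(2.35); 
for n in('top','scene'):
    z=np.load(n+'0.npz'); p,d=z['p'],z['d']; P=ctrl.camera_params(n); W=cloud(d,P)
    reg=lambda x0,x1,y0,y1:(W[...,0]>x0)&(W[...,0]<x1)&(W[...,1]>y0)&(W[...,1]<y1)
    m=reg(600,780,160,260)&(W[...,2]>25); q=W[m]; g=p.mean(-1)[m]
    print(n,len(q)); 
    h,e=np.histogram(q[:,2],bins=np.arange(20,170,8)); print(dict(zip(e.astype(int).tolist(),h.tolist())))
    for lo,hi in((128,165),(80,110),(50,80),(20,45)):
        s=q[(q[:,2]>lo)&(q[:,2]<hi)]
        if len(s): print(lo,hi,len(s),'mean',np.round(s.mean(0),1),'x',np.round(np.percentile(s[:,0],[2,98]),1),'y',np.round(np.percentile(s[:,1],[2,98]),1),'z',np.round(np.percentile(s[:,2],[5,50,95]),1))
    # knuckles
    m=reg(555,650,310,380)&(W[...,2]>15); q=W[m]; h,e=np.histogram(q[:,2],bins=np.arange(10,150,8)); print('kn',dict(zip(e.astype(int).tolist(),h.tolist())))
    for lo,hi in((112,135),(40,62)):
        m2=m&(W[...,2]>lo)&(W[...,2]<hi)&(p.min(-1)>90); v,u=np.nonzero(m2)
        if len(u): print('kn',lo,len(u),np.round(W[m2].mean(0),1),'uv',u.mean().round(1),v.mean().round(1),np.round(np.ptp(u)),np.ptp(v))
    if n=='top':
        print(p.min(-1)[138:156,248:264])
    else: print(p.min(-1)[222:246,400:424])
```

```text
top 228
{20: 2, 28: 32, 36: 17, 44: 8, 52: 5, 60: 1, 68: 2, 76: 3, 84: 2, 92: 17, 100: 56, 108: 19, 116: 15, 124: 14, 132: 34, 140: 1, 148: 0, 156: 0}
128 165 42 mean [709.9 202.5 135.1] x [699.8 719.2] y [192.5 212.8] z [130.4 135.1 139.3]
80 110 79 mean [684.4 199.  102.3] x [659.3 716.8] y [190.2 210.5] z [ 94.4 102.8 108. ]
50 80 13 mean [699.1 193.8  63.7] x [662.9 719. ] y [191.7 199.5] z [50.9 58.3 78.4]
20 45 52 mean [680.7 196.4  34.2] x [659.4 720.1] y [190.1 210.2] z [28.5 34.2 41.1]
kn {10: 7, 18: 13, 26: 19, 34: 15, 42: 53, 50: 32, 58: 8, 66: 2, 74: 2, 82: 2, 90: 2, 98: 6, 106: 11, 114: 21, 122: 28, 130: 5, 138: 0}
kn 112 16 [578.3 343.7 124.6] uv 210.8 173.9 4 9
kn 40 6 [572.9 342.1  55. ] uv 216.3 178.7 2 2
[[ 94  95  97  90  71  41  21  16  15  17  18  10   4  17  55  85]
 [ 96  97  95  94  80  56  41  37  39  38  39  30  11   6  29  53]
 [ 94  96  95  93  80  61  51  51  53  55  53  39  12   7  15  35]
 [ 92  93  93  91  79  62  55  55  54  57  55  40  17   5   8  33]
 [ 91  92  95  93  80  60  55  55  56  55  53  40  17   5  12  31]
 [ 93  94  96  92  78  60  55  54
[... 3303 characters left out ...]
01  97  59  35  35  40  45  50  61  77  84  51  25  23  25  32  48
   49  38  30  33  62  93]
 [ 99 100  91  59  35  34  40  43  46  54  70  84  52  26  24  25  27  32
   33  28  24  44  79  96]
 [ 93  90  70  53  37  31  38  40  50  54  59  61  38  24  24  26  24  28
   26  24  30  62  91  99]
 [ 66  64  57  54  42  30  34  40  52  56  55  46  29  24  27  27  26  28
   26  26  46  82  99  99]
 [ 54  55  57  56  51  34  33  37  51  55  53  35  25  26  25  26  26  29
   28  33  62  94 100  97]
 [ 57  57  57  58  55  43  34  34  42  52  45  30  24  24  24  26  29  24
   25  46  80  97 101  96]
 [ 56  56  58  58  57  52  43  34  38  45  36  29  25  27  28  27  26  24
   28  53  90 100  98  96]]
```

```bash
cat > plan.py <<'E'
# usage: plan.py 'x,y,z,yaw,tilt' ...   GRASP point in world mm, tool-x yaw deg, tilt deg (fingers lean away from robot along rack x)
import sys,json,os
from h import *
TH=2.4
def pose(x,y,z,yaw,tilt):
    r=R.from_euler('z',yaw,degrees=True)*R.from_euler('x',180,degrees=True)
    ax=np.array([-np.sin(np.radians(TH)),np.cos(np.radians(TH)),0])
    r=R.from_rotvec(-np.radians(tilt)*ax)*r
    return np.array([x,y,z])-155*r.apply([0,0,1]),r
if os.path.exists('cmd.json'): c=json.load(open('cmd.json'))
else: c=dict(p=[152.149,-554.503,404.738],q=[9.91047562e-01,1.33506314e-01,-9.4e-05,-8.9e-04])
p0,r0=np.array(c['p']),R.from_quat(c['q']); pp,pr=p0,r0
for a in sys.argv[1:]:
    p,r=pose(*map(float,a.split(',')))
    s=np.round(r0.inv().apply(p-p0)/200,3); t=np.round((r0.inv()*r).as_rotvec()/np.pi,3)
    p=p0+r0.apply(s*200); r=r0*R.from_rotvec(t*np.pi)
    n=max(np.linalg.norm(p-pp)/62.5,np.degrees((pr.inv()*r).magnitude())/10.7)
    print([float(v) for v in np.r_[s,t]+0.0],'rows %.1f'%n); pp,pr=p,r
print('tcp',np.round(pp,1),'z axis',np.round(pr.apply([0,0,1]),3))
json.dump(dict(p=pp.tolist(),q=pr.as_quat().tolist()),open('cmd.json','w'))
E
cat > chk.py <<'E'
import json; from h import *
o=ctrl.observe(); c=json.load(open('cmd.json'))
print('t',round(o['t'],2),'dpos',np.round(np.array(o['tool_pos'])-c['p'],1),'dang',round(np.degrees((R.from_quat(c['q']).inv()*R.from_quat(o['orientation'])).magnitude()),2),'F',np.round(o['ft_force'],1),'w',round(o['gripper_width'],1),'g',round(o['grasp_force'],1),'q',np.round(o['joint_positions'],2))
E
python3 plan.py 450,-195,150,-17.7,0 450,-195,28,-17.7,0
```

```text
[1.912, -1.338, 0.501, -0.001, 0.0, 0.184] rows 7.6
[1.912, -1.337, 1.111, -0.001, 0.0, 0.184] rows 2.0
tcp [ 450.1 -195.1  183. ] z axis [-0.    -0.001 -1.   ]
```

```bash
rm cmd.json
python3 - <<'E'
s=open('plan.py').read()
s=s.replace("for a in sys.argv[1:]:\n","for a in sys.argv[1:]:\n    if a=='+': p0,r0=pp,pr; print('--'); continue\n").replace("'rows %.1f'%n)","'rows %.1f'%n,'TOO BIG' if max(abs(np.r_[s,t]))>1 else '')")
open('plan.py','w').write(s)
E
python3 plan.py 300,-370,220,0,0 + 450,-195,150,-17.7,0 + 450,-195,28,-17.7,0
```

```text
[0.957, -0.694, 0.15, -0.001, 0.0, 0.085] rows 3.8 
--
[0.751, -0.875, 0.349, 0.0, 0.0, 0.099] rows 3.9 
--
[0.0, 0.0, 0.61, 0.0, 0.0, 0.0] rows 2.0 
tcp [ 450.  -195.1  183. ] z axis [-0.    -0.001 -1.   ]
```

```bash
python3 -m jog '[[[0.957,-0.694,0.15,-0.001,0,0.085,0],[0.957,-0.694,0.15,-0.001,0,0.085,0],[0.957,-0.694,0.15,-0.001,0,0.085,0],[0.957,-0.694,0.15,-0.001,0,0.085,0],[0.957,-0.694,0.15,-0.001,0,0.085,0],[0.957,-0.694,0.15,-0.001,0,0.085,0]]]' 40
python3 -m jog '[[[0.751,-0.875,0.349,0,0,0.099,0],[0.751,-0.875,0.349,0,0,0.099,0],[0.751,-0.875,0.349,0,0,0.099,0],[0.751,-0.875,0.349,0,0,0.099,0],[0.751,-0.875,0.349,0,0,0.099,0],[0.751,-0.875,0.349,0,0,0.099,0],[0.751,-0.875,0.349,0,0,0.099,0]]]'
python3 - <<'E'
from h import *
from h import ctrl
o=ctrl.observe(); print(o['tool_pos'],o['orientation'],o['joint_positions'])
for n in('top','scene'):
    p,d,P=cam(n); np.savez(n+'1.npz',p=p,d=d)
    W=cloud(d,P)
    # gripper pixels: projected grasp/tcp
    t=np.array(o['tool_pos'])
    uv=proj(P,[t,t-[0,0,155]]); print(n,uv.round(1).tolist())
    c=uv[1].astype(int); x0,y0=c[0]-40,c[1]-40
    im=cv2.resize(p[y0:y0+80,x0:x0+80],(400,400),interpolation=cv2.INTER_CUBIC); im=np.clip(im*1.6,0,255).astype(np.uint8)
    cv2.drawMarker(im,(200,200),(255,0,0),1,20)
    globals()[n]=im
save('grip1.png',np.hstack([top,scene]))
E
```

```text
t: 0.85
tool_pos: [300.0, -370.3, 374.7]
orientation: [1.0, 0.001, 0.0, 0.002]
ft_force: [-0.3, 0.2, -0.1]
gripper_width: 85.2
grasp_force: 0.0
t: 1.72
tool_pos: [449.5, -196.7, 304.9]
orientation: [0.988, -0.156, 0.001, 0.002]
ft_force: [-0.7, -0.5, -0.6]
gripper_width: 85.8
grasp_force: 0.0
[ 449.45127157 -196.72630998  304.90343663] [ 9.87777500e-01 -1.55857588e-01  8.34099325e-04  1.82414684e-03] [-0.4351223   0.27854298  1.90209195 -0.003726    0.9583537   1.45080383]
top [[382.4, 211.9], [378.2, 215.8]]
scene [[271.7, 178.2], [276.8, 205.5]]
```

View pics/grip1.png

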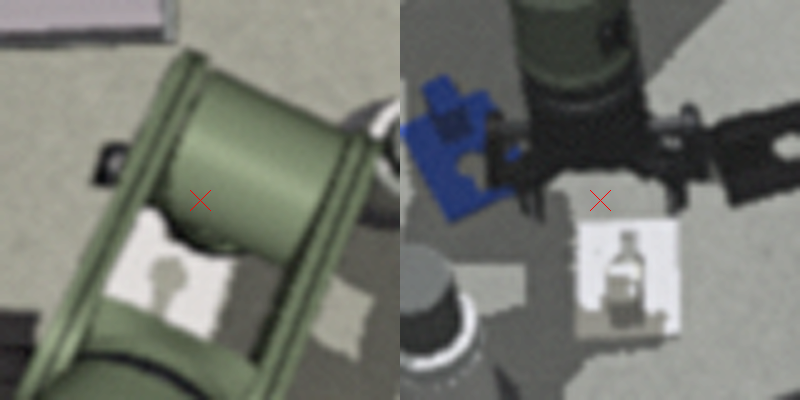

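The tool is right over bracket B: the scene view shows the open fingers straddling its block. I descend and grip.

```bash
python3 -m jog '[[[0,0,0.61,0,0,0,0],[0,0,0.61,0,0,0,0],[0,0,0.61,0,0,0,0],[0,0,0.61,0,0,0,0]]]'; python3 chk.py
python3 -m jog '[[[0,0,0,0,0,0,1],[0,0,0,0,0,0,1],[0,0,0,0,0,0,1],[0,0,0,0,0,0,1],[0,0,0,0,0,0,1],[0,0,0,0,0,0,1],[0,0,0,0,0,0,1],[0,0,0,0,0,0,1]]]' 60; python3 chk.py
python3 plan.py 450,-195,168,-17.7,0 + 540,-150,190,80,0 + 600,-115,200,182.4,0
```

```text
t: 2.33
tool_pos: [450.9, -196.4, 184.1]
orientation: [0.988, -0.155, 0.002, 0.002]
ft_force: [0.1, 1.0, 0.2]
gripper_width: 85.5
grasp_force: 0.0
t 2.33 dpos [ 0.8 -1.3  1.2] dang 0.26 F [0.1 1.  0.2] w 85.5 g 0.0 q [-0.43  0.45  2.04 -0.    0.65  1.45]
t: 3.32
tool_pos: [450.4, -195.6, 183.3]
orientation: [0.988, -0.154, 0.001, 0.002]
ft_force: [-1.5, -0.7, 6.5]
gripper_width: 23.3
grasp_force: 59.5
t 3.33 dpos [ 0.4 -0.5  0.3] dang 0.17 F [-1.5 -0.7  6.5] w 23.3 g 59.5 q [-0.43  0.45  2.04 -0.    0.65  1.45]
[0.0, 0.001, -0.7, 0.0, 0.0, 0.0] rows 2.2 
--
[0.36, -0.352, -0.111, 0.0, 0.0, -0.543] rows 9.1 
--
[0.225, 0.265, -0.05, 0.0, 0.0, -0.569] rows 9.6 
tcp [ 600.1 -114.9  355. ] z axis [-0.    -0.001 -1.   ]
```

```bash
python3 -m jog '[[[0,0.001,-0.7,0,0,0,1],[0,0.001,-0.7,0,0,0,1],[0,0.001,-0.7,0,0,0,1],[0,0.001,-0.7,0,0,0,1]]]'
python3 -m jog '[[[0.36,-0.352,-0.111,0,0,-0.543,1],[0.36,-0.352,-0.111,0,0,-0.543,1],[0.36,-0.352,-0.111,0,0,-0.543,1],[0.36,-0.352,-0.111,0,0,-0.543,1],[0.36,-0.352,-0.111,0,0,-0.543,1],[0.36,-0.352,-0.111,0,0,-0.543,1],[0.36,-0.352,-0.111,0,0,-0.543,1],[0.36,-0.352,-0.111,0,0,-0.543,1],[0.36,-0.352,-0.111,0,0,-0.543,1],[0.36,-0.352,-0.111,0,0,-0.543,1],[0.36,-0.352,-0.111,0,0,-0.543,1]]]'
python3 -m jog '[[[0.225,0.265,-0.05,0,0,-0.569,1],[0.225,0.265,-0.05,0,0,-0.569,1],[0.225,0.265,-0.05,0,0,-0.569,1],[0.225,0.265,-0.05,0,0,-0.569,1],[0.225,0.265,-0.05,0,0,-0.569,1],[0.225,0.265,-0.05,0,0,-0.569,1],[0.225,0.265,-0.05,0,0,-0.569,1],[0.225,0.265,-0.05,0,0,-0.569,1],[0.225,0.265,-0.05,0,0,-0.569,1],[0.225,0.265,-0.05,0,0,-0.569,1],[0.225,0.265,-0.05,0,0,-0.569,1],[0.225,0.265,-0.05,0,0,-0.569,1]]]'
python3 chk.py
cat > studf.py <<'E'
# stud-frame grip point -> world: studf.py k x y z
import sys; import numpy as np
S={'1':[696.5,-112.4,83.5],'2':[692.3,-23.2,83.3],'3':[688.7,65.9,83.0]}
def fr():
    t,b=np.radians(2.4),np.radians(25); X=np.array([np.cos(b)*np.cos(t),np.cos(b)*np.sin(t),np.sin(b)]); Y=np.array([-np.sin(t),np.cos(t),0]); return np.c_[X,Y,np.cross(X,Y)]
if __name__=='__main__': print(','.join('%.1f'%v for v in np.array(S[sys.argv[1]])+fr()@np.array([float(v) for v in sys.argv[2:5]]))+',182.4,25')
E
python3 plan.py $(python3 studf.py 1 -39 0 58)
```

```text
t: 3.82
tool_pos: [449.8, -195.1, 322.8]
orientation: [0.988, -0.154, 0.001, 0.002]
ft_force: [0.2, 1.1, -2.4]
gripper_width: 23.3
grasp_force: 59.6
t: 5.2
tool_pos: [539.9, -150.0, 342.9]
orientation: [0.767, 0.642, -0.002, 0.0]
ft_force: [0.7, -0.4, -0.7]
gripper_width: 23.2
grasp_force: 59.6
t: 6.7
tool_pos: [600.1, -115.0, 354.1]
orientation: [-0.02, 1.0, -0.002, -0.0]
ft_force: [0.1, 0.2, -0.7]
gripper_width: 23.3
grasp_force: 59.9
t 6.7 dpos [-0.  -0.1 -1. ] dang 0.16 F [ 0.1  0.2 -0.7] w 23.3 g 59.9 q [-0.21  0.41  1.56 -0.    1.17 -1.82]
[0.145, -0.007, 0.475, 0.0, -0.139, 0.0] rows 2.3 
tcp [ 571.2 -117.7  260.1] z axis [ 0.423  0.016 -0.906]
```

```bash
python3 -m jog '[[[0.145,-0.007,0.475,0,-0.139,0,1],[0.145,-0.007,0.475,0,-0.139,0,1],[0.145,-0.007,0.475,0,-0.139,0,1],[0.145,-0.007,0.475,0,-0.139,0,1],[0.145,-0.007,0.475,0,-0.139,0,1]]]'; python3 chk.py
cat > look.py <<'E'
# look.py name : overlay predicted held plate (from measured pose) in both views
import sys; from h import *
from studf import S,fr
o=ctrl.observe(); r=R.from_quat(o['orientation']); tcp=np.array(o['tool_pos'])
# bracket x = -tool x, y = tool y... z=-tool z
def b2w(X): X=np.atleast_2d(X); return tcp+r.apply(np.c_[-X[:,0],X[:,1],-X[:,2]+155])
F=fr(); ims=[]
for n in('top','scene'):
    p,d,P=cam(n); np.savez(f'{sys.argv[1]}_{n}.npz',p=p,d=d)
    c=proj(P,b2w([[29,0,-22]]))[0].astype(int); x0,y0=c-40; s=5
    im=cv2.resize(p[y0:y0+80,x0:x0+80],(400,400),interpolation=cv2.INTER_CUBIC); im=np.clip(im*1.7,0,255).astype(np.uint8)
    px=lambda X:((proj(P,X)-[x0,y0]+.5)*s).round().astype(np.int32)
    cv2.polylines(im,[px(b2w([[79,38,-22],[79,-38,-22],[-21,-38,-22],[-21,38,-22]]))],True,(255,0,0),1)
    a=np.linspace(0,6.28,30); cv2.polylines(im,[px(b2w(np.c_[39+12.5*np.cos(a),12.5*np.sin(a),-22+0*a]))],True,(255,0,0),1)
    for k in S: cv2.polylines(im,[px(np.array(S[k])+np.c_[9*np.cos(a),9*np.sin(a),14+0*a]@F.T)],True,(0,255,0),1)
    ims.append(im)
save(sys.argv[1]+'.png',np.hstack(ims))
E
python3 look.py hold1
```

```text
t: 7.32
tool_pos: [572.1, -118.0, 260.4]
orientation: [-0.021, 0.976, 0.003, 0.217]
ft_force: [0.1, -0.7, -0.8]
gripper_width: 23.2
grasp_force: 59.8
t 7.33 dpos [ 0.9 -0.4  0.4] dang 0.11 F [ 0.1 -0.7 -0.8] w 23.2 g 59.8 q [-0.25  0.4   1.9   0.28  0.44 -2.1 ]
```

View pics/hold1.png

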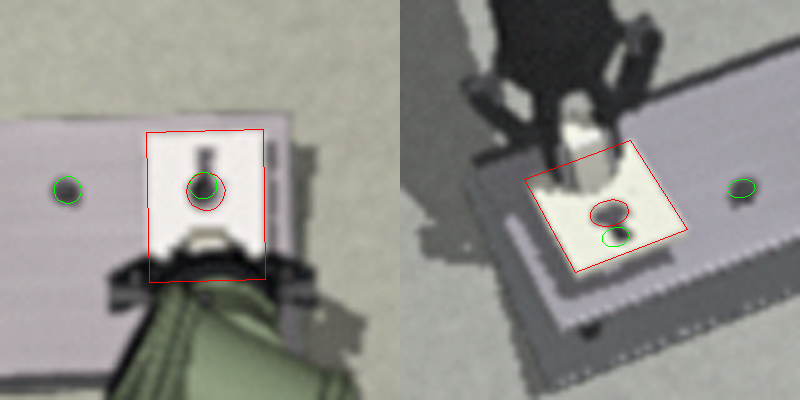

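The predicted plate (red) and studs (green) agree with the picture in both views, and the keyhole's large end is over stud 1. I go down in stages, checking the force.

```bash
python3 plan.py $(python3 studf.py 1 -39 0 44) $(python3 studf.py 1 -39 0 38)+ | tail -3
```

```text
[0.0, 0.0, 0.07, 0.0, 0.0, 0.0] rows 0.2 Traceback (most recent call last):
  File "plan.py", line 15, in <module>
    p,r=pose(*map(float,a.split(',')))
        ~~~~^^^^^^^^^^^^^^^^^^^^^^^^^^
ValueError: could not convert string to float: '25+'
```

```bash
python3 plan.py $(python3 studf.py 1 -39 0 38)
python3 -m jog '[[[0,0,0.05,0,0,0,1],[0,0,0.07,0,0,0,1],[0,0,0.08,0,0,0,1],[0,0,0.09,0,0,0,1],[0,0,0.1,0,0,0,1],[0,0,0.1,0,0,0,1],[0,0,0.1,0,0,0,1]]]'; python3 chk.py
```

```text
[0.0, 0.0, 0.1, 0.0, 0.0, 0.0] rows 0.3 
tcp [ 579.6 -117.3  241.9] z axis [ 0.423  0.016 -0.906]
t: 8.3
tool_pos: [579.7, -117.7, 241.4]
orientation: [-0.021, 0.976, 0.003, 0.217]
ft_force: [0.4, -1.2, -1.5]
gripper_width: 23.6
grasp_force: 59.8
t 8.3 dpos [ 0.1 -0.3 -0.5] dang 0.11 F [ 0.4 -1.2 -1.5] w 23.6 g 59.8 q [-0.25  0.43  1.9   0.3   0.41 -2.12]
```

```bash
python3 plan.py $(python3 studf.py 1 -39 0 29)
python3 -m jog '[[[0,0,0.02,0,0,0,1],[0,0,0.035,0,0,0,1],[0,0,0.045,0,0,0,1],[0,0,0.045,0,0,0,1],[0,0,0.045,0,0,0,1]]]'; python3 chk.py
```

```text
[0.0, 0.0, 0.045, 0.0, 0.0, 0.0] rows 0.1 
tcp [ 583.4 -117.2  233.8] z axis [ 0.423  0.016 -0.906]
t: 8.93
tool_pos: [583.1, -117.6, 233.9]
orientation: [-0.021, 0.976, 0.003, 0.217]
ft_force: [-5.4, -0.9, 6.3]
gripper_width: 23.1
grasp_force: 60.9
t 8.93 dpos [-0.3 -0.4  0.1] dang 0.1 F [-5.4 -0.9  6.3] w 23.1 g 60.9 q [-0.25  0.44  1.9   0.31  0.39 -2.13]
```

```bash
python3 plan.py $(python3 studf.py 1 -39 0 30) $(python3 studf.py 1 -61 0 30)
python3 -m jog '[[[0,0,-0.005,0,0,0,1],[0.02,0,-0.005,0,0,0,1],[0.04,0,-0.005,0,0,0,1],[0.06,0,-0.005,0,0,0,1],[0.08,0,-0.005,0,0,0,1],[0.1,0,-0.005,0,0,0,1],[0.11,0,-0.005,0,0,0,1],[0.11,0,-0.005,0,0,0,1],[0.11,0,-0.005,0,0,0,1]]]'; python3 chk.py
```

```text
[0.0, 0.0, -0.005, 0.0, 0.0, 0.0] rows 0.0 
[0.11, 0.0, -0.005, 0.0, 0.0, 0.0] rows 0.4 
tcp [ 563.1 -118.   225.4] z axis [ 0.423  0.016 -0.906]
t: 10.05
tool_pos: [562.7, -118.2, 224.5]
orientation: [-0.021, 0.976, 0.003, 0.216]
ft_force: [-1.1, 3.4, 0.6]
gripper_width: 23.5
grasp_force: 60.0
t 10.05 dpos [-0.3 -0.1 -0.9] dang 0.1 F [-1.1  3.4  0.6] w 23.5 g 60.0 q [-0.26  0.43  1.95  0.36  0.36 -2.18]
```

```bash
python3 plan.py $(python3 studf.py 1 -64 0 30)
python3 -m jog '[[[0.01,0,0,0,0,0,1],[0.015,0,0,0,0,0,1],[0.015,0,0,0,0,0,1]]]' | grep ft; python3 chk.py
python3 plan.py $(python3 studf.py 1 -66 0 30)
python3 -m jog '[[[0.005,0,0,0,0,0,1],[0.01,0,0,0,0,0,1],[0.01,0,0,0,0,0,1]]]' | grep ft; python3 chk.py
```

```text
[0.015, 0.0, 0.0, 0.0, 0.0, 0.0] rows 0.0 
tcp [ 560.4 -118.2  224.1] z axis [ 0.423  0.016 -0.906]
ft_force: [2.0, 4.6, -0.2]
t 10.43 dpos [ 0.2 -0.2 -0.5] dang 0.12 F [ 2.   4.6 -0.2] w 23.4 g 59.9 q [-0.26  0.43  1.96  0.37  0.35 -2.19]
[0.009, 0.0, 0.0, 0.0, 0.0, 0.0] rows 0.0 
tcp [ 558.7 -118.2  223.3] z axis [ 0.423  0.016 -0.906]
ft_force: [2.3, 5.3, -0.2]
t 10.8 dpos [ 0.1 -0.2 -0.6] dang 0.13 F [ 2.3  5.3 -0.2] w 23.6 g 59.9 q [-0.26  0.43  1.97  0.37  0.35 -2.2 ]
```

```bash
python3 plan.py $(python3 studf.py 1 -68 1.5 30)
python3 -m jog '[[[0.005,0.007,0,0,0,0,1],[0.01,0.007,0,0,0,0,1],[0.01,0.007,0,0,0,0,1]]]' | grep ft; python3 chk.py
python3 plan.py $(python3 studf.py 1 -70 1.5 30)
python3 -m jog '[[[0.005,0,0,0,0,0,1],[0.01,0,0,0,0,0,1],[0.01,0,0,0,0,0,1]]]' | grep ft; python3 chk.py; python3 look.py slid1
```

```text
[0.01, 0.008, 0.0, 0.0, 0.0, 0.0] rows 0.0 
tcp [ 556.8 -116.7  222.5] z axis [ 0.423  0.016 -0.906]
ft_force: [7.0, 2.1, -1.1]
t 11.18 dpos [ 1.2 -1.1  0. ] dang 0.34 F [ 7.   2.1 -1.1] w 23.4 g 59.4 q [-0.26  0.43  1.97  0.38  0.34 -2.2 ]
[0.011, 0.0, 0.0, 0.0, 0.0, 0.0] rows 0.0 
tcp [ 554.9 -116.8  221.6] z axis [ 0.423  0.016 -0.906]
ft_force: [12.2, 3.5, -2.3]
t 11.55 dpos [ 2.6 -1.1  0.7] dang 0.52 F [12.2  3.5 -2.3] w 23.1 g 59.1 q [-0.26  0.43  1.97  0.38  0.33 -2.21]
```

View pics/slid1.png

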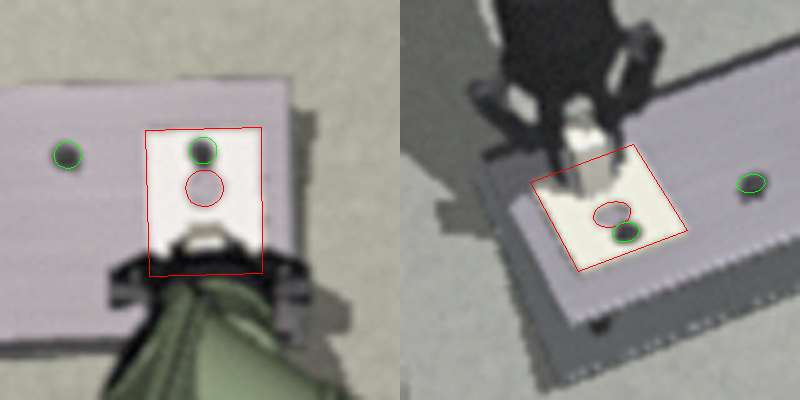

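The head sits at the closed end of the slot in both views, and a firm stop was felt, so bracket B is home. I unload, release and retreat.

```bash
python3 plan.py $(python3 studf.py 1 -67.5 1 30) + $(python3 studf.py 1 -67.5 1 150)
python3 -m jog '[[[-0.012,-0.002,0,0,0,0,1],[-0.012,-0.002,0,0,0,0,0.5],[-0.012,-0.002,0,0,0,0,0],[-0.012,-0.002,0,0,0,0,0],[-0.012,-0.002,0,0,0,0,0],[-0.012,-0.002,0,0,0,0,0],[-0.012,-0.002,0,0,0,0,0]]]'; python3 chk.py
```

```text
[-0.013, -0.003, 0.0, 0.0, 0.0, 0.0] rows 0.0 
--
[0.0, 0.0, -0.6, 0.0, 0.0, 0.0] rows 1.9 
tcp [ 506.5 -119.2  331.4] z axis [ 0.423  0.016 -0.906]
t: 12.52
tool_pos: [557.1, -117.6, 221.9]
orientation: [-0.021, 0.976, 0.003, 0.217]
ft_force: [0.1, -0.4, -0.4]
gripper_width: 85.1
grasp_force: 0.0
t 12.53 dpos [  50.6    1.6 -109.5] dang 0.11 F [ 0.1 -0.4 -0.4] w 85.1 g 0.0 q [-0.26  0.43  1.97  0.37  0.34 -2.2 ]
```

```bash
python3 -m jog '[[[0,0,-0.2,0,0,0,0],[0,0,-0.6,0,0,0,0],[0,0,-0.6,0,0,0,0],[0,0,-0.6,0,0,0,0],[0,0,-0.6,0,0,0,0]]]'; python3 chk.py
python3 - <<'E'
import re
s=open('meas.py').read()
s=s.replace("z=np.load(n+'0.npz'); p,d=z['p'],z['d']; P=ctrl.camera_params(n)","p,d,P=cam(n)")
s=s[:s.index("    t,_=cv2.threshold(g[reg(655")].replace("reg(370,530,-270,-130)","reg(590,740,-165,-60)&(W[...,2]>20)")
s=s.replace("dims'","area/dims'")
s=s.replace("        w=ray","        if nm=='B': print(n,'B3d',np.round(W[m>0].mean(0),1)); continue\n        w=ray")
open('measA.py','w').write(s)
E
python3 measA.py
python3 plan.py 470,20,200,174,0 + 464.4,102,140,166,0 + 464.4,102,28,166,0
```

```text
t: 13.15
tool_pos: [506.3, -119.3, 329.1]
orientation: [-0.021, 0.976, 0.003, 0.215]
ft_force: [0.3, -0.2, 0.5]
gripper_width: 85.3
grasp_force: 0.0
t 13.15 dpos [-0.2 -0.  -2.3] dang 0.14 F [ 0.3 -0.2  0.5] w 85.3 g 0.0 q [-0.29  0.22  1.95  0.25  0.57 -2.09]
top A thr 113.0 486 c 436.3 108.7 area/dims 73.8 98.9 yaw -14.17
top B3d [ 663.8 -112.9   75.7]
scene A thr 115.0 316 c 436.3 109.3 area/dims 74.1 98.9 yaw -13.89
scene B3d [ 665.6 -112.4   76.3]
[0.089, 0.703, -0.173, 0.01, 0.139, 0.046] rows 2.5 
--
[0.07, 0.405, 0.3, 0.0, 0.0, 0.044] rows 1.6 
--
[0.0, 0.001, 0.56, 0.0, 0.0, 0.0] rows 1.8 
tcp [464.4 102.1 183. ] z axis [-0.001 -0.001 -1.   ]
```

```bash
python3 -m jog '[[[0.089,0.703,-0.173,0.01,0.139,0.046,0],[0.089,0.703,-0.173,0.01,0.139,0.046,0],[0.089,0.703,-0.173,0.01,0.139,0.046,0],[0.089,0.703,-0.173,0.01,0.139,0.046,0],[0.089,0.703,-0.173,0.01,0.139,0.046,0]]]' | grep pos
python3 -m jog '[[[0.07,0.405,0.3,0,0,0.044,0],[0.07,0.405,0.3,0,0,0.044,0],[0.07,0.405,0.3,0,0,0.044,0],[0.07,0.405,0.3,0,0,0.044,0]]]' | grep pos
python3 -m jog '[[[0,0.001,0.56,0,0,0,0],[0,0.001,0.56,0,0,0,0],[0,0.001,0.56,0,0,0,0],[0,0.001,0.56,0,0,0,0]]]' | grep pos ; python3 chk.py
python3 -m jog '[[[0,0,0,0,0,0,1],[0,0,0,0,0,0,1],[0,0,0,0,0,0,1],[0,0,0,0,0,0,1],[0,0,0,0,0,0,1],[0,0,0,0,0,0,1],[0,0,0,0,0,0,1],[0,0,0,0,0,0,1]]]' 60 | grep ft; python3 chk.py
python3 plan.py 464.4,102,168,166,0 + 530,85,190,80,0 + 590,70,200,2.4,0 +  $(python3 studf.py 3 -40 0.5 58 | sed s/182.4/2.4/)
```

```text
tool_pos: [470.1, 19.7, 353.0]
tool_pos: [464.8, 100.8, 293.9]
tool_pos: [465.6, 101.1, 183.6]
t 14.88 dpos [ 1.2 -1.   0.6] dang 0.25 F [-0.4  0.7  0.1] w 85.0 g 0.0 q [ 0.19  0.43  2.07 -0.    0.64 -1.13]
ft_force: [-0.9, -0.5, 6.0]
t 15.88 dpos [ 0.2 -0.3 -0.4] dang 0.13 F [-0.9 -0.5  6. ] w 23.4 g 59.6 q [ 0.19  0.43  2.07 -0.    0.64 -1.13]
[0.0, -0.001, -0.7, 0.0, 0.0, 0.0] rows 2.2 
--
[-0.338, -0.004, -0.11, 0.0, 0.0, 0.478] rows 8.0 
--
[-0.022, 0.309, -0.05, 0.0, 0.0, 0.431] rows 7.3 
--
[-0.139, 0.037, 0.479, 0.0, 0.139, 0.0] rows 2.3 
tcp [562.5  61.3 259.1] z axis [ 0.422  0.017 -0.906]
```

```bash
python3 -m jog '[[[0,-0.001,-0.7,0,0,0,1],[0,-0.001,-0.7,0,0,0,1],[0,-0.001,-0.7,0,0,0,1],[0,-0.001,-0.7,0,0,0,1]]]' | grep pos
python3 -m jog '[[[-0.338,-0.004,-0.11,0,0,0.478,1],[-0.338,-0.004,-0.11,0,0,0.478,1],[-0.338,-0.004,-0.11,0,0,0.478,1],[-0.338,-0.004,-0.11,0,0,0.478,1],[-0.338,-0.004,-0.11,0,0,0.478,1],[-0.338,-0.004,-0.11,0,0,0.478,1],[-0.338,-0.004,-0.11,0,0,0.478,1],[-0.338,-0.004,-0.11,0,0,0.478,1],[-0.338,-0.004,-0.11,0,0,0.478,1],[-0.338,-0.004,-0.11,0,0,0.478,1]]]' | grep pos
python3 -m jog '[[[-0.022,0.309,-0.05,0,0,0.431,1],[-0.022,0.309,-0.05,0,0,0.431,1],[-0.022,0.309,-0.05,0,0,0.431,1],[-0.022,0.309,-0.05,0,0,0.431,1],[-0.022,0.309,-0.05,0,0,0.431,1],[-0.022,0.309,-0.05,0,0,0.431,1],[-0.022,0.309,-0.05,0,0,0.431,1],[-0.022,0.309,-0.05,0,0,0.431,1],[-0.022,0.309,-0.05,0,0,0.431,1],[-0.022,0.309,-0.05,0,0,0.431,1]]]' | grep pos
python3 -m jog '[[[-0.139,0.037,0.479,0,0.139,0,1],[-0.139,0.037,0.479,0,0.139,0,1],[-0.139,0.037,0.479,0,0.139,0,1],[-0.139,0.037,0.479,0,0.139,0,1],[-0.139,0.037,0.479,0,0.139,0,1],[-0.139,0.037,0.479,0,0.139,0,1]]]' | grep pos
python3 chk.py; sed -i 's/np.c_\[-X\[:,0\],X\[:,1\]/np.c_[X[:,0],-X[:,1]/' look.py; python3 look.py hold3
```

```text
tool_pos: [464.4, 101.9, 322.9]
tool_pos: [529.6, 84.8, 342.7]
tool_pos: [589.9, 69.8, 353.6]
tool_pos: [563.5, 61.1, 259.3]
t 19.62 dpos [ 1.  -0.2  0.1] dang 0.15 F [ 0.3 -0.2 -1.2] w 23.4 g 59.7 q [ 0.09  0.37  1.94 -0.06  0.39  1.67]
```

View pics/hold3.png

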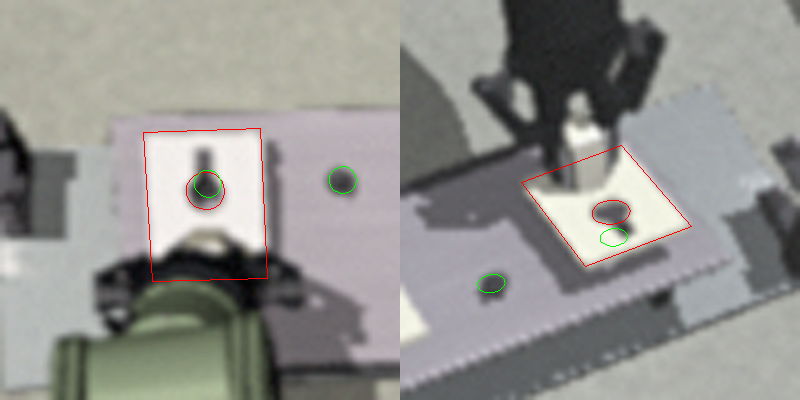

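Alignment over stud 3 is good in both views, so I press down in stages.

```bash
python3 plan.py $(python3 studf.py 3 -40 0.5 38 | sed s/182.4/2.4/)
python3 -m jog '[[[0,0,0.05,0,0,0,1],[0,0,0.07,0,0,0,1],[0,0,0.08,0,0,0,1],[0,0,0.09,0,0,0,1],[0,0,0.1,0,0,0,1],[0,0,0.1,0,0,0,1],[0,0,0.1,0,0,0,1]]]' | grep ft; python3 chk.py
python3 plan.py $(python3 studf.py 3 -40 0.5 29| sed s/182.4/2.4/)
python3 -m jog '[[[0,0,0.02,0,0,0,1],[0,0,0.035,0,0,0,1],[0,0,0.045,0,0,0,1],[0,0,0.045,0,0,0,1],[0,0,0.045,0,0,0,1]]]'|grep ft; python3 chk.py
```

```text
[0.0, 0.001, 0.1, 0.0, 0.0, 0.0] rows 0.3 
tcp [570.9  61.4 241. ] z axis [ 0.422  0.017 -0.906]
ft_force: [0.2, 0.0, -0.9]
t 20.6 dpos [-0.1 -0.1 -0.9] dang 0.11 F [ 0.2  0.  -0.9] w 23.0 g 59.7 q [ 0.09  0.41  1.95 -0.07  0.35  1.68]
[0.0, 0.0, 0.045, 0.0, 0.0, 0.0] rows 0.1 
tcp [574.7  61.6 232.9] z axis [ 0.422  0.017 -0.906]
ft_force: [-6.2, -0.6, 7.1]
t 21.23 dpos [-0.6 -0.2 -0.2] dang 0.11 F [-6.2 -0.6  7.1] w 23.4 g 61.0 q [ 0.09  0.42  1.95 -0.07  0.34  1.68]
```

Contact at panel height, so the head is through. I slide it down the slope.

```bash
python3 plan.py $(python3 studf.py 3 -64 0.5 30| sed s/182.4/2.4/)
python3 -m jog '[[[0,0,-0.005,0,0,0,1],[-0.02,0,-0.005,0,0,0,1],[-0.04,0,-0.005,0,0,0,1],[-0.06,0,-0.005,0,0,0,1],[-0.08,0,-0.005,0,0,0,1],[-0.1,0,-0.005,0,0,0,1],[-0.12,0,-0.005,0,0,0,1],[-0.12,0,-0.005,0,0,0,1],[-0.12,0,-0.005,0,0,0,1]]]' | grep ft; python3 chk.py
python3 plan.py $(python3 studf.py 3 -68 0.5 30| sed s/182.4/2.4/)
python3 -m jog '[[[-0.01,0,0,0,0,0,1],[-0.02,0,0,0,0,0,1],[-0.02,0,0,0,0,0,1]]]' | grep ft; python3 chk.py
```

```text
[-0.12, 0.0, -0.005, 0.0, 0.0, 0.0] rows 0.4 
tcp [552.6  60.6 223.6] z axis [ 0.422  0.017 -0.906]
ft_force: [-0.2, 5.1, 0.9]
t 22.35 dpos [-0.1  0.4 -1. ] dang 0.15 F [-0.2  5.1  0.9] w 23.7 g 60.2 q [ 0.1   0.41  2.   -0.08  0.29  1.7 ]
[-0.02, -0.001, 0.0, 0.0, 0.0, 0.0] rows 0.1 
tcp [549.   60.7 221.9] z axis [ 0.422  0.017 -0.906]
ft_force: [6.8, 6.1, -0.2]
t 22.73 dpos [1.9 0.3 0. ] dang 0.43 F [ 6.8  6.1 -0.2] w 23.3 g 59.6 q [ 0.1   0.41  2.01 -0.09  0.28  1.7 ]
```

```bash
python3 plan.py $(python3 studf.py 3 -70 1 30| sed s/182.4/2.4/)
python3 -m jog '[[[-0.005,-0.002,0,0,0,0,1],[-0.01,-0.002,0,0,0,0,1],[-0.01,-0.002,0,0,0,0,1]]]' | grep ft; python3 chk.py
python3 plan.py $(python3 studf.py 3 -67 1 30| sed s/182.4/2.4/) 
python3 -m jog '[[[0.015,0,0,0,0,0,1],[0.015,0,0,0,0,0,0.5],[0.015,0,0,0,0,0,0],[0.015,0,0,0,0,0,0],[0.015,0,0,0,0,0,0],[0.015,0,0,0,0,0,0],[0.015,0,0,0,0,0,0]]]'|grep width; python3 chk.py
python3 plan.py $(python3 studf.py 3 -67 1 160| sed s/182.4/2.4/) + 400,75,240,0,0
```

```text
[-0.01, -0.002, 0.0, 0.0, 0.0, 0.0] rows 0.0 
tcp [547.1  61.  221.1] z axis [ 0.422  0.017 -0.906]
ft_force: [10.6, 5.0, -2.6]
t 23.1 dpos [3.1 0.1 0.6] dang 0.62 F [10.6  5.  -2.6] w 23.3 g 59.2 q [ 0.1   0.41  2.01 -0.09  0.27  1.71]
[0.015, 0.0, 0.0, 0.0, 0.0, 0.0] rows 0.0 
tcp [549.8  61.1 222.4] z axis [ 0.422  0.017 -0.906]
gripper_width: 85.5
t 23.98 dpos [-0.1 -0.4 -1. ] dang 0.11 F [-0.8 -1.2 -1.4] w 85.5 g 0.0 q [ 0.1   0.41  2.01 -0.09  0.28  1.7 ]
[0.0, 0.0, -0.65, 0.0, 0.0, 0.0] rows 2.1 
--
[-0.311, -0.101, -0.447, -0.003, -0.139, 0.013] rows 2.3 
tcp [400.1  75.  395. ] z axis [-0.001 -0.001 -1.   ]
```

```bash
python3 -m jog '[[[0,0,-0.2,0,0,0,0],[0,0,-0.65,0,0,0,0],[0,0,-0.65,0,0,0,0],[0,0,-0.65,0,0,0,0],[0,0,-0.65,0,0,0,0]]]' | grep pos
python3 -m jog '[[[-0.311,-0.101,-0.447,-0.003,-0.139,0.013,0],[-0.311,-0.101,-0.447,-0.003,-0.139,0.013,0],[-0.311,-0.101,-0.447,-0.003,-0.139,0.013,0],[-0.311,-0.101,-0.447,-0.003,-0.139,0.013,0],[-0.311,-0.101,-0.447,-0.003,-0.139,0.013,0]]]' | grep pos; python3 chk.py
python3 - <<'E'
from h import *
ims=[]
for n,(x0,y0) in(('top',(240,110)),('scene',(300,180))):
    p,d,P=cam(n); np.savez(n+'2.npz',p=p,d=d); W=cloud(d,P); w=160 if n=='top' else 140
    im=cv2.resize(p[y0:y0+w,x0:x0+w],(400,400),interpolation=cv2.INTER_CUBIC); ims.append(np.clip(im*1.6,0,255).astype(np.uint8))
    r=lambda x0,x1,y0,y1:(W[...,0]>x0)&(W[...,0]<x1)&(W[...,1]>y0)&(W[...,1]<y1)
    m=r(400,640,300,390)&(W[...,2]>147); v,u=np.nonzero(m); q=W[m]
    (c,wh,a)=cv2.minAreaRect(ray(P,np.c_[u,v],159)[:,:2].astype(np.float32)); print(n,'bar',np.round(c,1),np.round(wh,1),round(a,1),'z',np.round(np.percentile(q[:,2],[10,50,90]),1))
save('hung.png',np.hstack(ims))
E
python3 plan.py 440,230,270,-1,0 + 502,343,220,-1,0 + 502,343,143,-1,0
```

```text
tool_pos: [494.7, 58.7, 338.1]
tool_pos: [400.3, 75.0, 392.6]
t 25.23 dpos [ 0.2 -0.1 -2.4] dang 0.15 F [-0.1  0.4 -0.5] w 85.4 g 0.0 q [ 0.16  0.06  1.93 -0.    1.15  1.73]
top bar [499.5 342.5] [57.4 15.9] 2.3 z [151.6 161.6 166.1]
scene bar [503.6 342.6] [64.9 23. ] 1.1 z [151.6 160.2 164.2]
[0.2, -0.774, -0.151, 0.0, 0.0, 0.006] rows 2.6 
--
[0.3, -0.571, 0.249, 0.0, 0.0, 0.0] rows 2.2 
--
[0.001, -0.001, 0.385, 0.0, 0.0, 0.0] rows 1.2 
tcp [502.1 343.1 298. ] z axis [-0.001 -0.001 -1.   ]
```

View pics/hung.png

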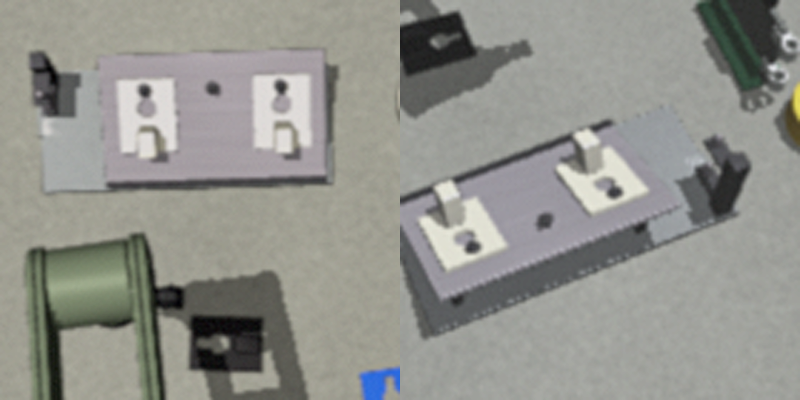

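Both brackets hang straight with their heads at the slot ends: top view (145,90) and (282,86), and the scene view agrees. Now the gate.

```bash
python3 -m jog '[[[0.2,-0.774,-0.151,0,0,0.006,0],[0.2,-0.774,-0.151,0,0,0.006,0],[0.2,-0.774,-0.151,0,0,0.006,0],[0.2,-0.774,-0.151,0,0,0.006,0],[0.2,-0.774,-0.151,0,0,0.006,0]]]' | grep pos
python3 -m jog '[[[0.3,-0.571,0.249,0,0,0,0],[0.3,-0.571,0.249,0,0,0,0],[0.3,-0.571,0.249,0,0,0,0],[0.3,-0.571,0.249,0,0,0,0],[0.3,-0.571,0.249,0,0,0,0]]]' | grep pos
python3 -m jog '[[[0.001,-0.001,0.385,0,0,0,0],[0.001,-0.001,0.385,0,0,0,0],[0.001,-0.001,0.385,0,0,0,0],[0.001,-0.001,0.385,0,0,0,0]]]' | grep pos; python3 chk.py
python3 -m jog '[[[0,0,0,0,0,0,1],[0,0,0,0,0,0,1],[0,0,0,0,0,0,1],[0,0,0,0,0,0,1],[0,0,0,0,0,0,1],[0,0,0,0,0,0,1],[0,0,0,0,0,0,1],[0,0,0,0,0,0,1],[0,0,0,0,0,0,1]]]' 90 | grep ft; python3 chk.py
python3 plan.py 502,343,200,-1,0
```

```text
tool_pos: [439.6, 229.5, 422.8]
tool_pos: [501.4, 341.4, 374.4]
tool_pos: [502.6, 343.0, 298.8]
t 27.07 dpos [ 0.5 -0.1  0.8] dang 0.23 F [ 0.  -0.4  0.5] w 85.8 g 0.0 q [ 0.58  0.45  1.64 -0.    1.05  2.17]
ft_force: [-1.0, 5.1, 0.9]
t 28.2 dpos [-0.1  0.3 -1.3] dang 0.06 F [-1.   5.1  0.9] w 12.8 g 88.0 q [ 0.58  0.45  1.64 -0.    1.05  2.17]
[-0.001, 0.001, -0.285, 0.0, 0.0, 0.0] rows 0.9 
tcp [501.9 343.  355. ] z axis [-0.001 -0.001 -1.   ]
```

```bash
python3 -m jog '[[[0,0,-0.05,0,0,0,1],[0,0,-0.1,0,0,0,1],[0,0,-0.15,0,0,0,1],[0,0,-0.2,0,0,0,1],[-0.001,0.001,-0.285,0,0,0,1],[-0.001,0.001,-0.285,0,0,0,1],[-0.001,0.001,-0.285,0,0,0,1]]]' | grep ft; python3 chk.py
cat > gate.py <<'E'
# predicted gate features vs image: knuckles
import sys; from h import *
o=ctrl.observe(); r=R.from_quat(o['orientation']); tcp=np.array(o['tool_pos'])
g2w=lambda X: tcp+r.apply(np.c_[np.atleast_2d(X)[:,0],-np.atleast_2d(X)[:,1],155-np.atleast_2d(X)[:,2]])
off=float(sys.argv[2]) if len(sys.argv)>2 else 0; dz=float(sys.argv[3]) if len(sys.argv)>3 else 0
a=np.linspace(0,6.28,30); circ=lambda rr,z:np.c_[84+off+rr*np.cos(a),rr*np.sin(a),z+dz+0*a]
pin=np.array([669.7,202.6,102.]); 
ims=[]
for n in('top','scene'):
    p,d,P=cam(n); np.savez(f'{sys.argv[1]}_{n}.npz',p=p,d=d)
    c=proj(P,g2w([[60,0,-40]]))[0].astype(int); x0,y0=c-40; s=5
    im=cv2.resize(p[y0:y0+80,x0:x0+80],(400,400),interpolation=cv2.INTER_CUBIC); im=np.clip(im*1.7,0,255).astype(np.uint8)
    px=lambda X:((proj(P,X)-[x0,y0]+.5)*s).round().astype(np.int32)
    for z in(-45+25,-115+25): 
        for rr in(12,8): cv2.polylines(im,[px(g2w(circ(rr,z-0)))],True,(255,0,0),1)
    cv2.polylines(im,[px(g2w([[-75+75-84+84-66,0,-15],[0,0,-15],[68,0,-15],[68,0,-135],[-66,0,-135]]))],False,(255,0,255),1)
    for zz in(0,19,-70,-51): cv2.polylines(im,[px(pin+np.c_[6*np.cos(a),6*np.sin(a),zz+0*a])],True,(0,255,0),1)
    W=cloud(d,P); k=g2w([[84,0,-20]])[0]
    m=(np.hypot(W[...,0]-k[0],W[...,1]-k[1])<25)&(p.min(-1)>75)&(abs(W[...,2]-k[2])<15); print(n,'kn pred',np.round(k,1),'n',m.sum(),np.round(np.median(W[m],0),1), 'zmax',np.percentile(W[m][:,2],90).round(1))
    ims.append(im)
save(sys.argv[1]+'.png',np.hstack(ims))
E
python3 gate.py gl1
```

```text
ft_force: [-0.5, 0.2, -2.1]
t 29.07 dpos [-0.3 -0.4 -1.6] dang 0.14 F [-0.5  0.2 -2.1] w 13.0 g 88.2 q [ 0.58  0.41  1.57 -0.    1.17  2.17]
top kn pred [585.6 340.4 178.4] n 37 [576.3 339.5 179.9] zmax 184.5
scene kn pred [585.6 340.4 178.4] n 36 [579.7 340.3 179.9] zmax 183.0
```

View pics/gl1.png

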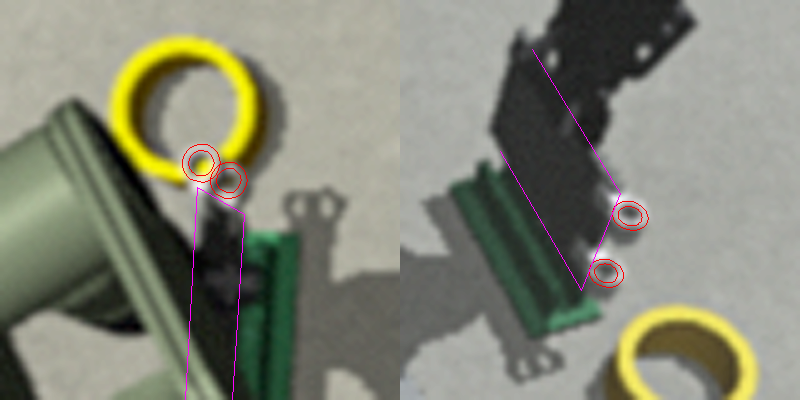

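The gate is out of its holder and the predicted knuckle circles fall on the real knuckles in both views. I take it in front of the pins.

```bash
python3 plan.py 500,260,200,2.4,0 + 530,196.2,172,2.4,0
```

```text
[-0.002, 0.415, 0.0, 0.0, 0.0, -0.019] rows 1.3 
--
[0.136, 0.325, 0.141, 0.0, 0.0, 0.0] rows 1.2 
tcp [529.9 196.1 326.9] z axis [-0.001 -0.001 -1.   ]
```

```bash
python3 -m jog '[[[0,0.1,0,0,0,-0.005,1],[0,0.2,0,0,0,-0.01,1],[0,0.3,0,0,0,-0.015,1],[-0.002,0.415,0,0,0,-0.019,1],[-0.002,0.415,0,0,0,-0.019,1]]]' | grep pos
python3 -m jog '[[[0.04,0.1,0.04,0,0,0,1],[0.08,0.2,0.08,0,0,0,1],[0.12,0.28,0.12,0,0,0,1],[0.136,0.325,0.141,0,0,0,1],[0.136,0.325,0.141,0,0,0,1],[0.136,0.325,0.141,0,0,0,1]]]' | grep ft; python3 chk.py; python3 gate.py gl2
```

```text
tool_pos: [499.7, 258.7, 353.3]
ft_force: [0.4, -0.4, -2.0]
t 30.55 dpos [-0.2  0.3 -1.1] dang 0.08 F [ 0.4 -0.4 -2. ] w 13.2 g 88.2 q [ 0.34  0.37  1.71 -0.    1.07  1.87]
top kn pred [613.7 199.5 150.9] n 9 [616.7 189.8 153.5] zmax 160.1
scene kn pred [613.7 199.5 150.9] n 39 [606.9 200.2 152. ] zmax 155.4
```

View pics/gl2.png

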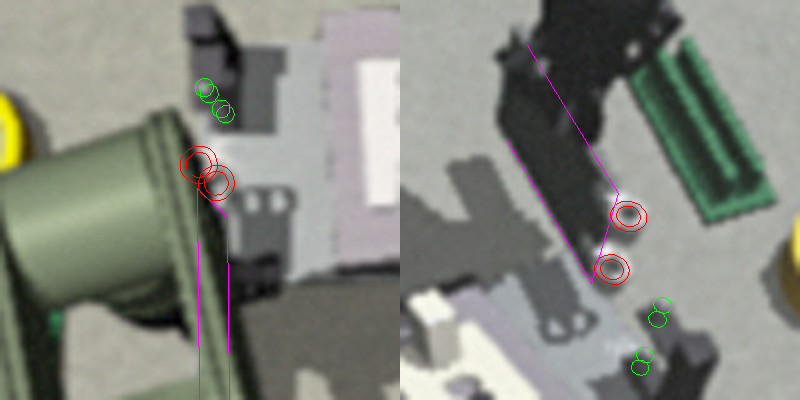

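Run:
```python
from h import *
Pt,Ps=[ctrl.camera_params(n) for n in('top','scene')]
for z in(119,121): print(z,'top',ray(Pt,[[255.1,147.1]],z).round(1),'scene',ray(Ps,[[409.5,227.2]],z).round(1))
print(tri({'top':(255.1,147.1),'scene':(409.5,227.2)}))
X=[[669.7,202.6,z] for z in(121,102,51,32)]
print(proj(Pt,X).round(1).tolist(),proj(Ps,X).round(1).tolist())
# also studs: same for calibrated truth: stud felt approx
p0=np.load('scene0.npz')['p']; t0=np.load('top0.npz')['p']
a=cv2.resize(p0[215:255,395:435],(400,400),interpolation=cv2.INTER_CUBIC); b=cv2.resize(t0[125:165,240:280],(400,400),interpolation=cv2.INTER_CUBIC)
f=lambda i:np.clip(i*2.0,0,255).astype(np.uint8)
save('pinz.png',np.hstack([f(b),f(a)]))
```

```text
119 top [[669.6 203.5 119. ]] scene [[666.1 199.4 119. ]]
121 top [[669.2 203.2 121. ]] scene [[667.  198.6 121. ]]
(array([668.01837158, 200.70216733, 121.82638225]), [np.float64(2.485717403097114), np.float64(2.4857174030972224)])
[[255.3, 146.9], [256.2, 148.1], [258.6, 151.2], [259.5, 152.2]] [[411.0, 227.5], [409.9, 230.3], [407.4, 237.4], [406.4, 239.9]]
```

View pics/pinz.png

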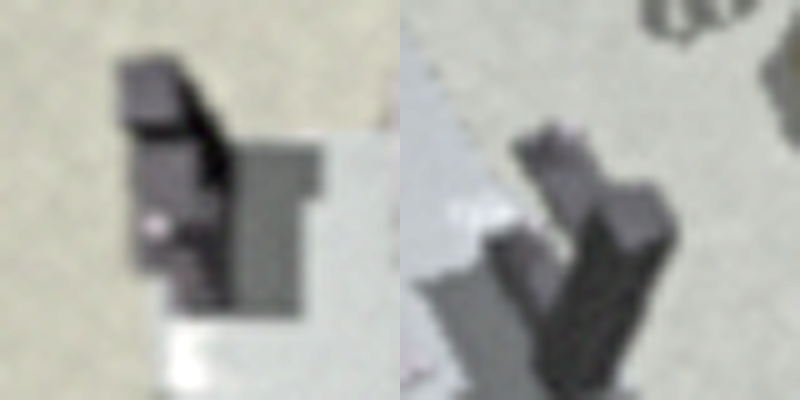

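Run:
```python
from h import *
from scipy.optimize import minimize
poses={'gl1':(None),'gl2':None}
o=ctrl.observe()
P0={'gl2':(np.array(o['tool_pos']),R.from_quat(o['orientation'])),
    'gl1':(np.array([501.9-.3,343-.4,355-1.6]),R.from_euler('z',-1,degrees=True)*R.from_euler('x',180,degrees=True))}
rr,aa=np.meshgrid(np.linspace(.5,11.5,12),np.linspace(0,6.28,36,endpoint=False)); rr,aa=rr.ravel(),aa.ravel()
for tag,(tcp,r) in P0.items():
  for n in('scene','top'):
    if (tag,n)==('gl2','top'): continue
    P=ctrl.camera_params(n); img=np.load(f'{tag}_{n}.npz')['p'].astype(np.float32); g=img[...,2] if n=='top' else img.min(-1)
    for z0,nm in((-20,'up'),(-90,'low')):
        best=[]
        for dx in np.arange(-8,8.1,.5):
            for dy in np.arange(-6,6.1,.5):
                X=np.c_[84+dx+rr*np.cos(aa),dy+rr*np.sin(aa),z0+0*rr]
                w=tcp+r.apply(np.c_[X[:,0],-X[:,1],155-X[:,2]])
                uv=proj(P,w).astype(np.float32); v=cv2.remap(g,uv[None,:,0],uv[None,:,1],1)[0]
                ring=v[(rr>8.5)]; hole=v[rr<7]
                best.append((np.average(ring)-np.average(hole)-.5*ring.std(),dx,dy))
        best.sort(reverse=True); b=np.array(best[:12]); print(tag,n,nm,np.round(best[0],1),'mean12',b.mean(0).round(1))
```

```text
gl2 scene up [37.  -2.5  2. ] mean12 [36.3 -2.2  2.2]
gl2 scene low [28.4 -2.5  2.5] mean12 [27.7 -2.5  2.6]
gl1 scene up [36.6 -2.5  1.5] mean12 [35.8 -2.8  1.5]
gl1 scene low [30.2 -2.5  1.5] mean12 [29.7 -2.8  1.5]
gl1 top up [56.2 -1.5 -0.5] mean12 [55.2 -1.2 -0.5]
gl1 top low [30.4 -1.5  2. ] mean12 [29.8 -1.3  2. ]
```

```bash
python3 plan.py 560,196.5,175,2.4,0 587.3,197.6,175,2.4,0
python3 -m jog '[[[0.05,0,-0.01,0,0,0,1],[0.1,0,-0.015,0,0,0,1],[0.15,-0.001,-0.015,0,0,0,1],[0.2,0.003,-0.015,0,0,0,1],[0.25,0.005,-0.015,0,0,0,1],[0.287,0.005,-0.015,0,0,0,1],[0.287,0.005,-0.015,0,0,0,1],[0.287,0.005,-0.015,0,0,0,1]]]' | grep ft; python3 chk.py
```

```text
[0.15, 0.005, -0.015, 0.0, 0.0, 0.0] rows 0.5 
[0.287, 0.005, -0.016, 0.0, 0.0, 0.0] rows 0.4 
tcp [587.3 197.5 330.1] z axis [-0.001 -0.001 -1.   ]
ft_force: [0.3, -0.4, -2.7]
t 31.65 dpos [-0.4 -0.2 -1.6] dang 0.11 F [ 0.3 -0.4 -2.7] w 12.9 g 88.1 q [ 0.31  0.44  1.57 -0.    1.13  1.84]
```

```bash
python3 plan.py 587.3,197.6,166,2.4,0
python3 -m jog '[[[0,0,0.02,0,0,0,1],[0,0,0.035,0,0,0,1],[0,0,0.045,0,0,0,1],[0,0,0.045,0,0,0,1],[0,0,0.045,0,0,0,1]]]' | grep ft; python3 chk.py
python3 plan.py 587.3,197.6,163,2.4,0
python3 -m jog '[[[0,0,0.008,0,0,0,1],[0,0,0.015,0,0,0,1],[0,0,0.015,0,0,0,1],[0,0,0.015,0,0,0,1]]]' | grep ft; python3 chk.py
```

```text
[0.0, 0.0, 0.045, 0.0, 0.0, 0.0] rows 0.1 
tcp [587.3 197.5 321.1] z axis [-0.001 -0.001 -1.   ]
ft_force: [-0.6, 0.6, -2.1]
t 32.27 dpos [-0.1 -0.2 -1.4] dang 0.11 F [-0.6  0.6 -2.1] w 12.8 g 88.1 q [ 0.31  0.45  1.58 -0.    1.11  1.84]
[0.0, 0.0, 0.015, 0.0, 0.0, 0.0] rows 0.0 
tcp [587.3 197.5 318.1] z axis [-0.001 -0.001 -1.   ]
ft_force: [0.3, 0.4, -1.9]
t 32.77 dpos [-0.1 -0.2 -1.5] dang 0.11 F [ 0.3  0.4 -1.9] w 13.3 g 88.1 q [ 0.31  0.45  1.59 -0.    1.1   1.84]
```

```bash
python3 plan.py 587.3,197.6,159,2.4,0
python3 -m jog '[[[0,0,0.01,0,0,0,1],[0,0,0.02,0,0,0,1],[0,0,0.02,0,0,0,1],[0,0,0.02,0,0,0,1]]]' | grep ft; python3 chk.py
python3 plan.py 587.3,197.6,156,2.4,0
python3 -m jog '[[[0,0,0.008,0,0,0,1],[0,0,0.015,0,0,0,1],[0,0,0.015,0,0,0,1]]]' | grep ft; python3 chk.py
```

```text
[0.0, 0.0, 0.02, 0.0, 0.0, 0.0] rows 0.1 
tcp [587.3 197.5 314.1] z axis [-0.001 -0.001 -1.   ]
ft_force: [0.4, 2.3, -2.7]
t 33.27 dpos [-0.1  0.  -1.5] dang 0.09 F [ 0.4  2.3 -2.7] w 13.1 g 88.0 q [ 0.31  0.46  1.59 -0.    1.09  1.84]
[0.0, 0.0, 0.015, 0.0, 0.0, 0.0] rows 0.0 
tcp [587.3 197.5 311.1] z axis [-0.001 -0.001 -1.   ]
ft_force: [0.3, 1.7, -2.4]
t 33.65 dpos [-0.1 -0.  -1.4] dang 0.09 F [ 0.3  1.7 -2.4] w 13.0 g 88.2 q [ 0.31  0.46  1.6  -0.    1.09  1.84]
```

```bash
python3 plan.py 587.3,198.4,150,2.4,0
python3 -m jog '[[[0,-0.004,0.015,0,0,0,1],[0,-0.004,0.03,0,0,0,1],[0,-0.004,0.03,0,0,0,1],[0,-0.004,0.03,0,0,0,1]]]' | grep ft; python3 chk.py
python3 plan.py 587.3,198.4,147,2.4,0
python3 -m jog '[[[0,0,0.008,0,0,0,1],[0,0,0.015,0,0,0,1],[0,0,0.015,0,0,0,1]]]' | grep ft; python3 chk.py
```

```text
[0.0, -0.004, 0.03, 0.0, 0.0, 0.0] rows 0.1 
tcp [587.3 198.3 305.1] z axis [-0.001 -0.001 -1.   ]
ft_force: [0.1, 1.1, -3.5]
t 34.15 dpos [-0.3 -0.3 -1.8] dang 0.14 F [ 0.1  1.1 -3.5] w 13.2 g 88.1 q [ 0.31  0.46  1.6  -0.    1.08  1.84]
[0.0, 0.0, 0.015, 0.0, 0.0, 0.0] rows 0.0 
tcp [587.3 198.3 302.1] z axis [-0.001 -0.001 -1.   ]
ft_force: [-3.1, -1.1, 4.8]
t 34.52 dpos [-0.2 -0.3 -0.6] dang 0.12 F [-3.1 -1.1  4.8] w 13.0 g 89.0 q [ 0.31  0.47  1.61 -0.    1.07  1.84]
```

Contact at grip z ≈ 147, exactly the expected home height. I press 1 mm more to confirm, then release and lift off.

```bash
python3 plan.py 587.3,198.4,146,2.4,0
python3 -m jog '[[[0,0,0.005,0,0,0,1],[0,0,0.005,0,0,0,1]]]' | grep ft; python3 chk.py
python3 -m jog '[[[0,0,0,0,0,0,0.7],[0,0,0,0,0,0,0.4],[0,0,0,0,0,0,0],[0,0,0,0,0,0,0],[0,0,0,0,0,0,0],[0,0,0,0,0,0,0]]]' | grep ft; python3 chk.py
python3 plan.py 587.3,198.4,270,2.4,0 + 480,20,330,2.4,0
```

```text
[0.0, 0.0, 0.005, 0.0, 0.0, 0.0] rows 0.0 
tcp [587.3 198.3 301.1] z axis [-0.001 -0.001 -1.   ]
ft_force: [-6.0, -0.5, 9.1]
t 34.77 dpos [-0.4 -0.3  0.2] dang 0.12 F [-6.  -0.5  9.1] w 13.0 g 89.8 q [ 0.31  0.47  1.61 -0.    1.07  1.84]
ft_force: [0.4, 0.3, 0.3]
t 35.52 dpos [-0.1 -0.2 -1.5] dang 0.11 F [0.4 0.3 0.3] w 85.8 g 0.0 q [ 0.31  0.47  1.61 -0.    1.07  1.84]
[0.0, 0.0, -0.62, 0.0, 0.0, 0.0] rows 2.0 
--
[-0.574, 0.869, -0.298, 0.0, 0.0, 0.0] rows 3.5 
tcp [480.   20.1 485. ] z axis [-0.001 -0.001 -1.   ]
```

```bash
python3 -m jog '[[[0,0,-0.2,0,0,0,0],[0,0,-0.62,0,0,0,0],[0,0,-0.62,0,0,0,0],[0,0,-0.62,0,0,0,0]]]' | grep pos
python3 -m jog '[[[-0.574,0.869,-0.298,0,0,0,0],[-0.574,0.869,-0.298,0,0,0,0],[-0.574,0.869,-0.298,0,0,0,0],[-0.574,0.869,-0.298,0,0,0,0],[-0.574,0.869,-0.298,0,0,0,0],[-0.574,0.869,-0.298,0,0,0,0]]]' | grep pos; python3 chk.py
python3 - <<'E'
from h import *
for n in('top','scene'):
    p,d,P=cam(n); np.savez(n+'3.npz',p=p,d=d); W=cloud(d,P)
    reg=lambda x0,x1,y0,y1:(W[...,0]>x0)&(W[...,0]<x1)&(W[...,1]>y0)&(W[...,1]<y1)
    q=W[reg(500,690,150,250)&(W[...,2]>150)]; c=q.mean(0); v=np.linalg.svd(q[:,:2]-c[:2])[2][0]
    print(n,'bar',len(q),c.round(1),'z',np.percentile(q[:,2],[10,50,90]).round(1),'yaw',np.degrees(np.arctan(v[1]/v[0])).round(1))
    q=W[reg(650,690,180,225)&(p.min(-1)>75)&(W[...,2]>100)]; print('knuckle top',len(q),np.median(q,0).round(1),np.percentile(q[:,2],[50,90]).round(1))
    for nm,(y0,y1) in dict(B=(-165,-60),A=(20,115)).items():
        m=reg(585,740,y0,y1)&(p.min(-1)>105); q=W[m&(W[...,2]>25)]; print(nm,len(q),q.mean(0).round(1))
    m=reg(440,545,-390,-270)&(W[...,2]>190); v,u=np.nonzero(m); print('cap',np.median(W[m],0).round(1),ray(P,[[u.mean(),v.mean()]],200).round(1))
E
```

```text
tool_pos: [587.3, 198.5, 425.7]
tool_pos: [480.1, 20.6, 482.3]
t 36.77 dpos [ 0.2  0.6 -2.6] dang 0.13 F [ 0.4 -0.6 -0.6] w 84.8 g 0.0 q [ 0.02  0.13  1.62 -0.    1.39  1.55]
top bar 94 [582.7 191.3 163.1] z [157.7 163.3 168.5] yaw 3.8
knuckle top 40 [668.2 199.9 126.9] [126.9 132.1]
B 629 [ 658.  -113.9   77.6]
A 530 [656.2  66.2  78.7]
cap [ 489.8 -334.7  199.6] [[ 489.8 -335.4  200. ]]
scene bar 97 [588.1 192.2 161.3] z [152.1 162.7 167. ] yaw 5.2
knuckle top 43 [667.2 201.5 128.4] [128.4 132.5]
B 411 [ 661.1 -111.9   79.4]
A 366 [653.5  66.9  80.1]
cap [ 494.6 -334.4  199.1] [[ 495.3 -334.2  200. ]]
```

The gate is home (knuckle top ≈127, as expected) and both brackets are in place. Now the overcap: measured centre (492.4, -334.8), top at z 200.

```bash
python3 plan.py 485,-160,330,2.4,0 + 492.4,-334.8,270,2.4,0 + 492.4,-334.8,172,2.4,0
```

```text
[-0.013, 0.901, 0.001, 0.0, 0.0, 0.0] rows 2.9 
--
[0.001, 0.874, 0.301, 0.0, 0.0, 0.0] rows 3.0 
--
[0.001, 0.0, 0.49, 0.0, 0.0, 0.0] rows 1.6 
tcp [ 492.5 -334.9  326.9] z axis [-0.001 -0.001 -1.   ]
```

```bash
python3 -m jog '[[[-0.013,0.901,0.001,0,0,0,0],[-0.013,0.901,0.001,0,0,0,0],[-0.013,0.901,0.001,0,0,0,0],[-0.013,0.901,0.001,0,0,0,0],[-0.013,0.901,0.001,0,0,0,0]]]' | grep pos
python3 -m jog '[[[0.001,0.874,0.301,0,0,0,0],[0.001,0.874,0.301,0,0,0,0],[0.001,0.874,0.301,0,0,0,0],[0.001,0.874,0.301,0,0,0,0],[0.001,0.874,0.301,0,0,0,0],[0.001,0.874,0.301,0,0,0,0],[0.001,0.874,0.301,0,0,0,0]]]' | grep pos
python3 -m jog '[[[0.001,0,0.2,0,0,0,0],[0.001,0,0.4,0,0,0,0],[0.001,0,0.49,0,0,0,0],[0.001,0,0.49,0,0,0,0],[0.001,0,0.49,0,0,0,0]]]' | grep pos; python3 chk.py
python3 -m jog '[[[0,0,0,0,0,0,0.3],[0,0,0,0,0,0,0.5],[0,0,0,0,0,0,1],[0,0,0,0,0,0,1],[0,0,0,0,0,0,1],[0,0,0,0,0,0,1],[0,0,0,0,0,0,1]]]' 30 | grep ft; python3 chk.py
```

```text
tool_pos: [485.3, -159.3, 483.3]
tool_pos: [492.5, -333.3, 425.3]
tool_pos: [492.8, -334.9, 327.8]
t 39.0 dpos [ 0.3 -0.   0.9] dang 0.24 F [-0.3 -0.6 -0.2] w 84.8 g 0.0 q [-0.62  0.41  1.63 -0.    1.1   0.91]
ft_force: [-0.5, 0.4, 5.8]
t 39.88 dpos [ 0.  -0.2  0.6] dang 0.2 F [-0.5  0.4  5.8] w 50.9 g 31.7 q [-0.62  0.41  1.63 -0.    1.1   0.91]
```

```bash
python3 plan.py 492.5,-334.9,252,2.4,0 + 440,-200,220,2.4,0 + 440,-200,60,2.4,0 + 440,-200,34,2.4,0
python3 -m jog '[[[0,0,-0.1,0,0,0,1],[0,0,-0.25,0,0,0,1],[0,0,-0.4,0,0,0,1],[0,0,-0.4,0,0,0,1],[0,0,-0.4,0,0,0,1]]]' | grep -E 'pos|ft|width'
```

```text
[0.0, 0.0, -0.4, 0.0, 0.0, 0.0] rows 1.3 
--
[-0.234, -0.685, 0.159, 0.0, 0.0, 0.0] rows 2.4 
--
[0.0, 0.0, 0.8, 0.0, 0.0, 0.0] rows 2.6 
--
[0.001, -0.001, 0.13, 0.0, 0.0, 0.0] rows 0.4 
tcp [ 440.1 -199.9  189. ] z axis [-0.001 -0.001 -1.   ]
tool_pos: [492.1, -334.7, 405.1]
ft_force: [-0.7, 0.1, -1.7]
gripper_width: 51.2
```

```bash
python3 -m jog '[[[-0.08,-0.23,0.05,0,0,0,1],[-0.16,-0.46,0.1,0,0,0,1],[-0.234,-0.685,0.159,0,0,0,1],[-0.234,-0.685,0.159,0,0,0,1],[-0.234,-0.685,0.159,0,0,0,1]]]' | grep pos
python3 -m jog '[[[0,0,0.25,0,0,0,1],[0,0,0.5,0,0,0,1],[0,0,0.75,0,0,0,1],[0,0,0.8,0,0,0,1],[0,0,0.8,0,0,0,1]]]' | grep pos
python3 -m jog '[[[0.001,-0.001,0.05,0,0,0,1],[0.001,-0.001,0.1,0,0,0,1],[0.001,-0.001,0.13,0,0,0,1],[0.001,-0.001,0.13,0,0,0,1],[0.001,-0.001,0.13,0,0,0,1]]]' | grep ft; python3 chk.py
```

```text
tool_pos: [440.1, -200.1, 373.6]
tool_pos: [440.5, -201.3, 214.4]
ft_force: [-0.1, 0.1, -0.1]
t 42.38 dpos [-0.  -0.4 -0.7] dang 0.11 F [-0.1  0.1 -0.1] w 50.4 g 31.7 q [-0.45  0.43  2.05 -0.    0.66  1.08]
```

```bash
python3 plan.py 440,-200,32.5,2.4,0
python3 -m jog '[[[0,0,0.007,0,0,0,1],[0,0,0.007,0,0,0,1]]]' | grep ft; python3 chk.py
```

```text
[0.0, 0.0, 0.008, 0.0, 0.0, 0.0] rows 0.0 
tcp [ 440.1 -199.9  187.4] z axis [-0.001 -0.001 -1.   ]
ft_force: [-0.6, -0.1, 6.2]
t 42.62 dpos [ 0.  -0.4  0.1] dang 0.14 F [-0.6 -0.1  6.2] w 51.2 g 32.1 q [-0.45  0.43  2.05 -0.    0.66  1.08]
```

```bash
python3 plan.py 440,-200,192.5,2.4,0 + 492.5,-334.9,233,2.4,0 + 492.5,-334.9,211,2.4,0
python3 -m jog '[[[0,0,0,0,0,0,0.5],[0,0,0,0,0,0,0],[0,0,0,0,0,0,0],[0,0,0,0,0,0,0],[0,0,-0.1,0,0,0,0],[0,0,-0.3,0,0,0,0]]]' | grep -E 'pos|width'
```

```text
[-0.001, 0.001, -0.8, 0.0, 0.0, 0.0] rows 2.6 
--
[0.234, 0.685, -0.202, 0.0, 0.0, 0.0] rows 2.4 
--
[0.0, 0.0, 0.11, 0.0, 0.0, 0.0] rows 0.4 
tcp [ 492.5 -334.8  365.9] z axis [-0.001 -0.001 -1.   ]
tool_pos: [439.5, -199.9, 246.1]
gripper_width: 85.3
```

```bash
python3 -m jog '[[[-0.001,0.001,-0.5,0,0,0,0.5],[-0.001,0.001,-0.5,0,0,0,1],[-0.001,0.001,-0.5,0,0,0,1],[-0.001,0.001,-0.5,0,0,0,1]]]' 30 | grep -E 'pos|width'
python3 -m jog '[[[0.234,0.685,-0.202,0,0,0,1],[0.234,0.685,-0.202,0,0,0,1],[0.234,0.685,-0.202,0,0,0,1],[0.234,0.685,-0.202,0,0,0,1],[0.234,0.685,-0.202,0,0,0,1],[0.234,0.685,-0.202,0,0,0,1]]]' | grep -E 'pos|width'
python3 - <<'E'
from h import *
for n in('top','scene'):
    p,d,P=cam(n); W=cloud(d,P); m=(np.hypot(W[...,0]-440,W[...,1]+200)<30)&(W[...,2]>45)&(W[...,2]<75); v,u=np.nonzero(m); print(n,'overcap',len(u),W[m].mean(0).round(1))
    m=(np.hypot(W[...,0]-493,W[...,1]+335)<18)&(W[...,2]>175)&(W[...,2]<200); print('can cap',m.sum(),W[m].mean(0).round(1) if m.any() else '')
E
python3 -m jog '[[[0,0,0.05,0,0,0,1],[0,0,0.11,0,0,0,1],[0,0,0.11,0,0,0,1],[0,0,0.11,0,0,0,1]]]' | grep -E 'pos|width|ft'; python3 chk.py
```

```text
tool_pos: [439.4, -199.8, 345.9]
gripper_width: 12.3
tool_pos: [492.0, -333.8, 386.8]
gripper_width: 0.2
top overcap 192 [ 437.8 -202.5   59.4]
can cap 10 [ 479.4 -329.8  191.3]
scene overcap 162 [ 442.8 -201.6   58.4]
can cap 71 [ 496.6 -333.9  186.8]
tool_pos: [492.4, -335.0, 365.4]
ft_force: [-0.1, -0.6, -0.4]
gripper_width: -0.1
t 45.23 dpos [-0.2 -0.1 -0.5] dang 0.09 F [-0.1 -0.6 -0.4] w -0.1 g 0.0 q [-0.62  0.38  1.58 -0.    1.18  0.91]
```

Overcap stands at (440, -201) on the bench, and the tip is 2 mm above the can's cap. I press.

```bash
python3 -m jog '[[[0,0,0.02,0,0,0,1],[0,0,0.035,0,0,0,1],[0,0,0.05,0,0,0,1],[0,0,0.06,0,0,0,1],[0,0,0.06,0,0,0,1],[0,0,0.06,0,0,0,1]]]' | grep -E 'pos|width|ft'
```

```text
tool_pos: [492.3, -334.9, 356.4]
ft_force: [-2.4, 2.3, 12.3]
gripper_width: 0.1
```

```bash
python3 -m jog '[[[0,0,0.01,0,0,0,1],[0,0,0.01,0,0,0,1],[0,0,0.01,0,0,0,1]]]' | grep -E 'pos|width|ft'
python3 -m jog '[[[0,0,-0.04,0,0,0,1],[0,0,-0.1,0,0,0,1],[0,0,-0.17,0,0,0,0.5],[0,0,-0.17,0,0,0,0],[0,0,-0.17,0,0,0,0],[0,0,-0.17,0,0,0,0]]]' | grep -E 'pos|width|ft'
python3 plan.py 492.5,-334.9,231,2.4,0; python3 chk.py
python3 plan.py 440,-200,150,2.4,0 + 440,-200,32.5,2.4,0
```

```text
tool_pos: [492.1, -334.9, 356.3]
ft_force: [-5.8, 4.4, 21.4]
gripper_width: 0.2
tool_pos: [492.3, -334.8, 384.8]
ft_force: [0.8, 1.2, -0.1]
gripper_width: 72.1
[0.0, 0.0, -0.1, 0.0, 0.0, 0.0] rows 0.3 
tcp [ 492.5 -334.8  385.9] z axis [-0.001 -0.001 -1.   ]
t 47.1 dpos [-0.3  0.  -1.1] dang 0.07 F [ 0.8  1.2 -0.1] w 72.1 g 0.0 q [-0.62  0.36  1.55 -0.    1.23  0.91]
[-0.234, -0.685, 0.404, 0.0, 0.0, 0.0] rows 2.7 
--
[0.001, -0.001, 0.588, 0.0, 0.0, 0.0] rows 1.9 
tcp [ 440.1 -199.9  187.4] z axis [-0.001 -0.001 -1.   ]
```

Bottomed out: same position, force up to 21 N, and then released. I fetch the overcap back, level first and then down.

```bash
python3 -m jog '[[[-0.234,-0.685,0,0,0,0,0],[-0.234,-0.685,0,0,0,0,0],[-0.234,-0.685,0,0,0,0,0],[-0.234,-0.685,0.404,0,0,0,0],[-0.234,-0.685,0.404,0,0,0,0],[-0.234,-0.685,0.404,0,0,0,0]]]' 30 | grep pos
python3 -m jog '[[[0.001,-0.001,0.3,0,0,0,0],[0.001,-0.001,0.5,0,0,0,0],[0.001,-0.001,0.588,0,0,0,0],[0.001,-0.001,0.588,0,0,0,0],[0.001,-0.001,0.588,0,0,0,0]]]' | grep pos; python3 chk.py
python3 -m jog '[[[0,0,0,0,0,0,0.3],[0,0,0,0,0,0,0.5],[0,0,0,0,0,0,1],[0,0,0,0,0,0,1],[0,0,0,0,0,0,1],[0,0,0,0,0,0,1],[0,0,0,0,0,0,1]]]' 30 | grep ft; python3 chk.py
python3 plan.py 440,-200,240,2.4,0 + 492.5,-334.9,255,2.4,0 + 492.5,-334.9,180,2.4,0 + 492.5,-334.9,172,2.4,0
```

```text
tool_pos: [439.8, -200.4, 303.0]
tool_pos: [440.9, -200.9, 188.1]
t 48.48 dpos [ 0.9 -1.   0.7] dang 0.26 F [0.1 0.3 0.3] w 85.5 g 0.0 q [-0.45  0.43  2.05 -0.    0.66  1.08]
ft_force: [-0.8, 0.6, 6.3]
t 49.35 dpos [ 0.2 -0.5  0.5] dang 0.2 F [-0.8  0.6  6.3] w 51.1 g 30.8 q [-0.45  0.43  2.05 -0.    0.66  1.08]
[-0.001, 0.002, -1.038, 0.0, 0.0, 0.0] rows 3.3 TOO BIG
--
[0.234, 0.684, -0.074, 0.0, 0.0, 0.0] rows 2.3 
--
[0.0, 0.0, 0.375, 0.0, 0.0, 0.0] rows 1.2 
--
[0.0, 0.0, 0.04, 0.0, 0.0, 0.0] rows 0.1 
tcp [ 492.5 -334.9  326.9] z axis [-0.001 -0.001 -1.   ]
```

```bash
python3 -m jog '[[[0,0,-0.2,0,0,0,1],[0,0,-0.45,0,0,0,1],[0,0,-0.7,0,0,0,1],[-0.001,0.002,-1.0,0,0,0,1],[-0.001,0.002,-1.0,0,0,0,1],[-0.001,0.002,-1.0,0,0,0,1]]]' | grep -E 'pos|width'
python3 -m jog '[[[0.06,0.17,-0.112,0,0,0,1],[0.12,0.35,-0.112,0,0,0,1],[0.18,0.52,-0.112,0,0,0,1],[0.234,0.684,-0.112,0,0,0,1],[0.234,0.684,-0.112,0,0,0,1],[0.234,0.684,-0.112,0,0,0,1],[0.234,0.684,-0.112,0,0,0,1]]]' | grep -E 'pos|width'
python3 -m jog '[[[0,0,0.1,0,0,0,1],[0,0,0.2,0,0,0,1],[0,0,0.3,0,0,0,1],[0,0,0.375,0,0,0,1],[0,0,0.375,0,0,0,1],[0,0,0.375,0,0,0,1]]]' | grep -E 'pos|width|ft'
python3 -m jog '[[[0,0,0.02,0,0,0,1],[0,0,0.03,0,0,0,1],[0,0,0.04,0,0,0,1],[0,0,0.04,0,0,0,1]]]' | grep -E 'ft'; python3 chk.py
```

```text
tool_pos: [439.4, -199.9, 386.5]
gripper_width: 50.9
tool_pos: [492.1, -333.9, 409.0]
gripper_width: 50.8
tool_pos: [492.6, -335.0, 335.4]
ft_force: [-0.4, 0.3, 0.2]
gripper_width: 51.0
ft_force: [-1.5, 0.7, 5.6]
t 52.23 dpos [-0.2 -0.2  1. ] dang 0.15 F [-1.5  0.7  5.6] w 50.8 g 32.2 q [-0.62  0.41  1.63 -0.    1.1   0.91]
```

It seats at the same height where it was picked up. I release, lift off and verify everything.

```bash
python3 -m jog '[[[0,0,0,0,0,0,0.6],[0,0,0,0,0,0,0.3],[0,0,0,0,0,0,0],[0,0,0,0,0,0,0],[0,0,0,0,0,0,0],[0,0,0,0,0,0,0]]]' | grep width
python3 -m jog '[[[0,0,-0.2,0,0,0,0],[0,0,-0.5,0,0,0,0],[0,0,-0.8,0,0,0,0],[-0.5,-0.5,-0.8,0,0,0,0],[-1,-0.9,-0.8,0,0,0,0],[-1,-0.9,-0.8,0,0,0,0],[-1,-0.9,-0.8,0,0,0,0],[-1,-0.9,-0.8,0,0,0,0],[-1,-0.9,-0.8,0,0,0,0]]]' | grep -E 'pos|ft|t:'
python3 - <<'E'
from h import *
for n in('top','scene'):
    p,d,P=cam(n); W=cloud(d,P); z0=np.load(n+'3.npz'); W0=cloud(z0['d'],P)
    reg=lambda W,x0,x1,y0,y1:(W[...,0]>x0)&(W[...,0]<x1)&(W[...,1]>y0)&(W[...,1]<y1)
    m=reg(W,440,545,-390,-270)&(W[...,2]>188); q=W[m]; A=np.c_[q[:,:2]-q[:,:2].mean(0),np.ones(len(q))]; k=np.linalg.lstsq(A,q[:,2],rcond=None)[0]
    v,u=np.nonzero(m); print(n,'overcap',len(q),np.median(q,0).round(1),ray(P,[[u.mean(),v.mean()]],200).round(1),'tilt',np.hypot(*k[:2]).round(3))
    for nm,a in dict(A=(585,740,20,115),B=(585,740,-165,-60)).items():
        for w,pp in((W0,z0['p']),(W,p)): m=reg(w,*a)&(pp.min(-1)>105)&(w[...,2]>25); print(nm,m.sum(),w[m].mean(0).round(1),end=' ')
    for w,pp in((W0,z0['p']),(W,p)): m=reg(w,650,690,180,225)&(pp.min(-1)>75)&(w[...,2]>100); print('kn',m.sum(),np.median(w[m],0).round(1),end=' ')
    print()
E
```

```text
gripper_width: 85.5
t: 54.1
tool_pos: [284.6, -162.7, 486.8]
ft_force: [0.3, -0.7, 0.8]
top overcap 233 [ 490.1 -336.6  199.4] [[ 489.8 -336.5  200. ]] tilt 0.021
A 530 [656.2  66.2  78.7] A 584 [649.7  66.1  78. ] B 629 [ 658.  -113.9   77.6] B 578 [ 659.1 -103.9   78.5] kn 40 [668.2 199.9 126.9] kn 38 [667.4 198.5 128.4] 
scene overcap 204 [ 494.9 -335.1  199. ] [[ 495.6 -335.2  200. ]] tilt 0.068
A 366 [653.5  66.9  80.1] A 350 [653.4  66.9  79.8] B 411 [ 661.1 -111.9   79.4] B 403 [ 661.1 -102.    79.3] kn 43 [667.2 201.5 128.4] kn 41 [668.1 201.3 126.7]
```

Bracket B has shifted about 10 mm in +y since the last check, which must be the knock. I fit its pose in the panel plane, with A and the earlier picture as references.

```bash
cat > plate.py <<'E'
from h import *
from studf import S,fr
F=fr()
def fit(p,d,P,k,lo=-130,hi=80,wy=75):
    W=cloud(d,P); L=(W-np.array(S[k]))@F   # stud frame
    m=(L[...,0]>lo)&(L[...,0]<hi)&(abs(L[...,1])<wy)&(abs(L[...,2]-6)<9)&(p.min(-1)>118)
    m=m.astype(np.uint8); n,l,s,c=cv2.connectedComponentsWithStats(m); m=(l==1+np.argmax(s[1:,4])).astype(np.uint8)
    cn=max(cv2.findContours(m,0,1)[0],key=cv2.contourArea)[:,0]
    # intersect rays with plane z_stud=6
    E=np.array(P['extrinsics']); C=-E[:3,:3].T@E[:3,3]; D=ray(P,cn,0)-C
    c0=(C-np.array(S[k]))@F; dd=D@F; X=c0+dd*((6-c0[2])/dd[:,2])[:,None]
    r=cv2.minAreaRect(X[:,:2].astype(np.float32)); a=r[2]; a=a-90 if a>45 else a
    # upper edge line & side edges are unobstructed: report extents
    return m.sum(),'c',np.round(r[0],1),'dims',np.round(r[1],1),'ang',round(a,1),'xmax',X[:,0].max().round(1),'y',X[:,1].min().round(1),X[:,1].max().round(1)
if __name__=='__main__':
    for n in('top','scene'):
        p,d,P=cam(n); np.savez(n+'4.npz',p=p,d=d); z=np.load(n+'3.npz')
        for k in'13':
            print(n,k,'old',*fit(z['p'],z['d'],P,k)); print(n,k,'new',*fit(p,d,P,k))
E
python3 plate.py
```

```text
top 1 old 454 c [-38.   -0.1] dims [100.   76.2] ang 1.9 xmax 10.9 y -39.2 37.5
top 1 new 399 c [-37.2   9. ] dims [74.8 97.4] ang -9.3 xmax 14.4 y -33.1 51.5
top 3 old 396 c [-34.    0.6] dims [76.8 85.7] ang -1.6 xmax 9.9 y -37.5 39.2
top 3 new 410 c [-38.4   0.3] dims [96.6 75.7] ang 0.2 xmax 9.8 y -37.5 38.2
scene 1 old 306 c [-37.    0.3] dims [98.4 75.4] ang 1.2 xmax 12.2 y -37.2 38.2
scene 1 new 297 c [-36.5   9.8] dims [74.4 98. ] ang -8.2 xmax 15.9 y -32.9 52.1
scene 3 old 273 c [-37.8   2.2] dims [73.9 96.6] ang -0.0 xmax 10.5 y -34.8 39.2
scene 3 new 269 c [-37.7   2.2] dims [96.5 73.9] ang 0.2 xmax 10.5 y -34.7 39.2
```

B is still on the stud but swung about 10° (≈0.17 rad), which is too near the limit. I regrip its block at that angle and swing it straight.

```bash
python3 - <<'E'
import json; from h import *
c=json.load(open('cmd.json')); c['p']=(np.array(c['p'])+R.from_quat(c['q']).apply(np.array([-1,-.9,-.8])*200)).tolist(); json.dump(c,open('cmd.json','w'))
E
python3 chk.py
python3 plan.py $(python3 studf.py 1 -66.6 15.3 150 | sed s/182.4/-7.6/) $(python3 studf.py 1 -66.6 15.3 60 | sed s/182.4/-7.6/) + $(python3 studf.py 1 -66.6 15.3 30 | sed s/182.4/-7.6/)
```

```text
t 54.3 dpos [ 1.1 -0.8 -0.8] dang 0.11 F [-0.4 -1.2 -0.3] w 85.1 g 0.0 q [-0.55 -0.13  1.87 -0.    1.4   0.98]
[1.119, -0.245, 0.774, 0.012, 0.139, 0.055] rows 4.4 TOO BIG
[1.31, -0.246, 1.182, 0.012, 0.139, 0.055] rows 1.4 TOO BIG
--
[0.0, 0.0, 0.15, 0.0, 0.0, 0.0] rows 0.5 
tcp [ 557.5 -102.9  223.1] z axis [ 0.423  0.016 -0.906]
```

```bash
python3 - <<'E'
import json; from h import *
r=R.from_euler('z',2.4,degrees=True)*R.from_euler('x',180,degrees=True)
json.dump(dict(p=(np.array([492.5,-334.9,326.9])+r.apply(np.array([-200,-180,-160]))).tolist(),q=r.as_quat().tolist()),open('cmd.json','w'))
E
python3 plan.py 400,-110,260,0,0 + $(python3 studf.py 1 -66.6 15.3 150 | sed s/182.4/-7.6/) + $(python3 studf.py 1 -66.6 15.3 60 | sed s/182.4/-7.6/) $(python3 studf.py 1 -66.6 15.3 30 | sed s/182.4/-7.6/)
```

```text
[0.585, -0.243, 0.359, 0.0, 0.0, 0.013] rows 2.3 
--
[0.534, -0.024, 0.417, 0.015, 0.138, 0.042] rows 2.4 
--
[0.0, 0.0, 0.45, 0.0, 0.0, 0.0] rows 1.4 
[0.0, 0.0, 0.6, 0.0, 0.0, 0.0] rows 0.5 
tcp [ 557.4 -102.9  222.9] z axis [ 0.422  0.018 -0.907]
```

```bash
python3 -m jog '[[[0.585,-0.243,0.359,0,0,0.013,0],[0.585,-0.243,0.359,0,0,0.013,0],[0.585,-0.243,0.359,0,0,0.013,0],[0.585,-0.243,0.359,0,0,0.013,0],[0.585,-0.243,0.359,0,0,0.013,0]]]' | grep pos
python3 -m jog '[[[0.534,-0.024,0.417,0.015,0.138,0.042,0],[0.534,-0.024,0.417,0.015,0.138,0.042,0],[0.534,-0.024,0.417,0.015,0.138,0.042,0],[0.534,-0.024,0.417,0.015,0.138,0.042,0],[0.534,-0.024,0.417,0.015,0.138,0.042,0],[0.534,-0.024,0.417,0.015,0.138,0.042,0]]]' | grep pos
python3 -m jog '[[[0,0,0.2,0,0,0,0],[0,0,0.4,0,0,0,0],[0,0,0.5,0,0,0,0],[0,0,0.57,0,0,0,0],[0,0,0.6,0,0,0,0],[0,0,0.6,0,0,0,0],[0,0,0.6,0,0,0,0]]]' | grep ft; python3 chk.py
```

```text
tool_pos: [399.6, -110.5, 414.8]
tool_pos: [506.3, -105.5, 332.1]
ft_force: [0.0, 0.5, -0.6]
t 56.55 dpos [-0.2 -0.5 -0.1] dang 0.19 F [ 0.   0.5 -0.6] w 85.3 g 0.0 q [-0.23  0.43  1.98  0.35  0.34  1.17]
```

```bash
python3 -m jog '[[[0,0,0,0,0,0,0.4],[0,0,0,0,0,0,0.6],[0,0,0,0,0,0,1],[0,0,0,0,0,0,1],[0,0,0,0,0,0,1],[0,0,0,0,0,0,1],[0,0,0,0,0,0,1]]]' 40 | grep ft; python3 chk.py
cp cmd.json cmd0.json
python3 plan.py $(python3 studf.py 1 -67.2 8.2 30.3 | sed s/182.4/-2.6/) $(python3 studf.py 1 -67.5 1 30.3 | sed s/182.4/2.4/)
```

```text
ft_force: [-3.9, -0.4, 5.4]
t 57.42 dpos [-0.2 -0.4 -0.8] dang 0.16 F [-3.9 -0.4  5.4] w 23.8 g 39.7 q [-0.23  0.43  1.98  0.35  0.34  1.17]
[0.004, 0.035, -0.002, 0.0, 0.0, -0.028] rows 0.5 
[0.008, 0.071, -0.002, 0.0, 0.0, -0.056] rows 0.5 
tcp [ 557.  -117.2  222.9] z axis [ 0.422  0.018 -0.907]
```

```bash
python3 -m jog '[[[0,0,-0.004,0,0,0,1],[0.002,0.015,-0.004,0,0,-0.012,1],[0.004,0.035,-0.004,0,0,-0.028,1],[0.006,0.053,-0.004,0,0,-0.042,1],[0.008,0.071,-0.004,0,0,-0.056,1],[0.008,0.071,-0.004,0,0,-0.056,1],[0.008,0.071,-0.004,0,0,-0.056,1]]]' | grep ft; python3 chk.py
python3 -m jog '[[[-0.005,0,0,0,0,0,1],[-0.01,0,0,0,0,0,1],[-0.01,0,0,0,0,0,1]]]' | grep ft; python3 chk.py; python3 plate.py | grep ' 1 new'
```

```text
ft_force: [0.4, -0.1, -1.8]
t 58.3 dpos [-0.3 -0.4 -1. ] dang 0.16 F [ 0.4 -0.1 -1.8] w 23.7 g 39.2 q [-0.26  0.43  1.97  0.37  0.34  0.94]
ft_force: [4.1, 0.9, -0.4]
t 58.67 dpos [-1.3 -0.6 -0.8] dang 0.26 F [ 4.1  0.9 -0.4] w 23.3 g 39.6 q [-0.26  0.43  1.97  0.38  0.34  0.94]
top 1 new 380 c [-30.5   0.7] dims [73.7 81.7] ang -0.5 xmax 10.6 y -36.5 37.8
scene 1 new 267 c [-37.1   0.9] dims [94.9 74. ] ang 1.0 xmax 10.3 y -36.2 37.9
```

Straight and home again. I release and retreat.

```bash
python3 -m jog '[[[0.007,0,0,0,0,0,1],[0.007,0,0,0,0,0,0.6],[0.007,0,0,0,0,0,0.3],[0.007,0,0,0,0,0,0],[0.007,0,0,0,0,0,0],[0.007,0,0,0,0,0,0],[0.007,0,0,0,0,0,0]]]' | grep -E 'ft|width'
python3 -m jog '[[[0.007,0,-0.2,0,0,0,0],[0.007,0,-0.5,0,0,0,0],[0.007,0,-0.7,0,0,0,0],[-0.4,0,-1,0,0,0,0],[-0.9,0,-1,0,0,0,0],[-0.9,0,-1,0,0,0,0],[-0.9,0,-1,0,0,0,0],[-0.9,0,-1,0,0,0,0]]]' | grep -E 'pos|ft|t:'
python3 plate.py | grep new
python3 - <<'E'
from h import *
for n in('top','scene'):
    z=np.load(n+'4.npz'); p,d=z['p'],z['d']; P=ctrl.camera_params(n); W=cloud(d,P)
    reg=lambda x0,x1,y0,y1:(W[...,0]>x0)&(W[...,0]<x1)&(W[...,1]>y0)&(W[...,1]<y1)
    m=reg(440,545,-390,-270)&(W[...,2]>188); print(n,'overcap',np.median(W[m],0).round(1))
    m=reg(650,690,180,225)&(p.min(-1)>75)&(W[...,2]>100); print('kn',np.median(W[m],0).round(1))
o=ctrl.observe(); print(o['t'],np.round(o['tool_pos']),np.round(o['ft_force'],1))
E
```

```text
ft_force: [0.5, 0.3, -0.3]
gripper_width: 85.4
t: 60.65
tool_pos: [308.9, -128.3, 328.1]
ft_force: [0.2, 0.4, 0.2]
top 1 new 446 c [-37.9   0.2] dims [73.9 96.2] ang -1.3 xmax 10.9 y -36.4 38.1
top 3 new 415 c [-38.4   1.6] dims [96.7 75.1] ang 0.2 xmax 9.9 y -36.1 39.2
scene 1 new 299 c [-37.2   0.9] dims [98.9 74.1] ang 0.5 xmax 12.2 y -36.2 37.9
scene 3 new 268 c [-38.1   2.2] dims [95.8 73.9] ang 0.2 xmax 9.8 y -34.7 39.2
top overcap [ 490.4 -336.9  199.7]
kn [669.3 199.4 126.1]
scene overcap [ 494.9 -335.5  199.2]
kn [667.6 202.2 129.1]
60.75 [ 310. -129.  328.] [ 0.5 -0.4  0.5]
```

```bash
python3 -c "
from workcell import ctrl; print(ctrl.hand_in())"
```

```text
the job is handed in; nothing more can be done
None
```

The job is handed in at about 61 s; it returned no verdict. My last camera check showed both white brackets locked straight on studs 1 and 3 (bracket B re-straightened after being knocked aside), the gate home on both pins, and the overcap back on the can after I pressed the cap to its stop and released it.

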